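Hang the offcuts pail on the bench stand

ROBOT

A 6-joint arm with a two-finger parallel gripper is mounted at the origin on a cart in front of the work surface, level with it; the furniture and walls round the work are solid. World frame = base frame: x ahead of the robot, y to its left, z up, the work surface at z = 0. Lengths are in m, angles in rad, forces in N, time in s.
With the tool pointing down it reaches from about 0.375 to 0.75 m from the base axis. Payload 9 kg.
Tool frame: the origin (TCP) lies between the finger pads; the fingertips stand 17 mm ahead of it and the grasp point (between the pads) lies 2 mm behind it; z points along the fingers, y is the direction in which the jaws open and shut (so a half turn about z gives the same grasp; the last joint's range is limited). The gripper opens to 85 mm and grips with 20 to 120 N. Pads are 22 mm wide; open, the fingers measure 114 mm over their backs; the gripper's body (76 mm by 85 mm) begins 54 mm behind the grasp point. The pads swing forward as they close: fully open they stand 13 mm farther back than shut.
Start: joints at [0.941, 0.104, 0.097, 1.564, 0, 1.353], TCP at [0.24, 0.55, 0.21] pointing down, gripper open.
Joint ranges: [-2.99, 2.99], [-0.84, 1.86], [-1.1, 1.16], [-1.84, 2.11], [-1.51, 1.56], [-3.14, 3.14]. Speed limits (rad/s): [2.22, 2.22, 2.57, 3.14, 3.14, 3.14].

INTERFACE

Orientations are given as a 3x3 rotation matrix whose columns are the frame's x, y, z axes.
In Python, from cell import robot gives the robot as it stands.
- The arm moves only by the tool step_arm, never from a script. Its argument "motion" is text: rows parted by semicolons, each of 7 numbers parted by spaces: the finger opening in cm, from 0 to 8.54, then the shift along the tool's x, y, z in cm, then the turn, a rotation vector about the tool's x, y, z in rad. A call has exactly 5 rows; each row shifts and turns the commanded pose from where the row before left it, along the tool's axes as they then stand; what a row does not reach is not made up. A row lasts 1/8 s, in which the tool goes at most 62.5 mm and 10.7 degrees, less where a joint would pass 70% of its speed; a pose out of reach is approached as far as the arm can. A call is refused whole if a number of a shift passes 6.25 or a number of a turn 0.188, either way. A call with a gripper value outside its range is refused whole. The fingers move at their own pace and stop on an object; "force" is the grip in N (left out, the last holds). Time passes only in rows, so rows that do not move let the fingers close, or fill a call up. It gives the time, the measured TCP pose, the force and the opening at its end, in the units of the state.
- robot.sense(): the state, without advancing time (a new reading comes with each control period).
- robot.read_camera(name): name is "side" or "top" or "wrist"; returns the picture (400x640x3 uint8, red, green, blue); there is no depth.
- robot.calibration(name): a dict with "intrinsics" (3x3 intrinsics, pixels), "dist" ([k1, k2, p1, p2, k3] as OpenCV has them; the pictures are not rectified), "position" and "orientation" of the camera in the world. Camera axes: x right, y down, z forward; pixel columns grow to the right and rows downward; lengths in m; the calibration is good to about 2 mm. A picture is of the moment at which its call begins: read the wrist's pose just before it. calibration takes no time and is no camera call; for the wrist camera it gives the pose at the moment of the call.
- robot.finish_job(): hands the job in, once; it reports no verdict.
The state is a dict: "time_s": time; "q": joint angles; "joint_vel": joint speeds; "effort": joint torques, N m; "tool_pos": TCP position; "eef_rot": TCP orientation; "contact_force": force on the tool from outside, world axes, zero at the start; "wrist_torque": the same for the moment, N m; "opening": opening from 0.0 (shut) to 1.0 (fully open).
Only numpy, scipy, OpenCV 4.12 (cv2) and the standard library are available. Lean on these libraries where they do the work, as an engineer would, in place of code of your own. Each camera call takes 0.05 s, during which the arm holds its last target.

TASK

Clear the bench: with the little blue pail still standing on the worktop, swing its flat-lying wire handle up until it stands upright, then carry the pail by the handle to the grey stand and hang it so that the handle's black grip rests in the dip of both prongs, under the stand's top shelf. Let go and leave the pail hanging still and upright. Do not tip the pail, and do not disturb the motor, the flux tin or the tape roll on the shelf.

Things in the scene. Friction and masses are not known exactly. Their poses are not given: they have to be found in the camera images.
- pail: Small open blue pail, 90 mm across the rim (base 72), 63 mm high, about 0.4 kg, loose on the bare wood beside the mat (wood at z = -4 mm, mat top z = 0). Origin: centre of its underside; z up its axis. The handle pivots about the pail's y direction, 52 mm above the underside, on pins at y = +-54 mm. It starts lying flat toward the pail's own +x, roughly away from the robot.
- bail_grip (a point): Middle of the handle's black grip, a straight round bar 9.6 mm thick, 92 mm long, along the point's y axis, 85 mm from the pivot line (point x points from the pivot line to the bar). Two 5 mm wire arms join its ends to the pivots. Lying flat it is about 52 mm above the wood, 33 mm free between bar and pail rim.
- bail (a joint): Angle of the handle: 0 lying flat toward the pail's +x, 1.57 upright above the pail, 3.14 flat on the other side. The light handle (18 g) has a slightly stiff hinge (0.014 N m of friction): it stays at the angle where it is left.
- hook_seat (a point): On the fixed grey stand: where the middle of the grip rests when hung, midway between the two prongs and 10.7 mm above the prongs' lowest centre-line points, 169 mm above the mat; a hung pail's underside is then 32 mm up. x is level, from the open front toward the stand's back plate (its face 62 mm behind the seat); z up. The dip is a shallow V (35 deg sides), lowest at x = 0.
- motor_center (a point): Centre of the loose yellow brushless motor on four black feet, 42 x 42 x 48 mm, a bystander standing on the mat. (Above it hangs a fixed black lamp head, 120 mm across, its underside 0.51 m above the mat, centred near x 0.48, y 0.26: keep the arm's wrist clear when swinging past.)
- tin_center (a point): Centre of the loose round flux tin, yellow and white, 50 mm across, 22 mm high, a bystander on the wood near the pail.
- tape_roll_center (a point): Centre of the loose black tape roll, 64 mm across, 18 mm high, a bystander lying on the stand's top shelf.
- prong_tips (a point): Midway between the tops of the two upturned prong tips, 22 mm in front of the seat and 13 mm above it: the middle of the bar must pass at least 5 mm above this point. Steel prongs 8 mm thick, parallel, at y = +-33 mm; the space between them is 58 mm wide, room for fingers. Axes as hook_seat.
- shelf_edge (a point): Middle of the lower front edge of the stand's top shelf (120 mm wide, 10 mm thick), 142 mm above the seat and 5 mm behind it. It overhangs the prongs' rear, so an upright gripper does not fit over the seat: the tool must lean back out of the front, fingers pointing forward and down. Axes as hook_seat.

How it is judged:
On the way:
1. The handle stands upright (within about 0.4 rad) while the pail still stands level on the worktop (value of joint bail between 1.15 and 2 rad and height (world z) of pail below 0.006 m and angle between pail's own z axis and vertical below 0.15 rad), for 0.2 s.
At the end, for the whole second after the job is handed in: The pail hangs by its handle clear of the worktop, the middle of the black grip in the dip of both prongs (x -12 to +14, y within 22, z -6 to +8 mm of the seat, bar square to the prongs within 0.2 rad), upright within 0.35 rad, at rest (under 0.04 m/s, 0.6 rad/s), released (x of bail_grip in the frame of hook_seat between -0.012 and 0.014 m and y of bail_grip in the frame of hook_seat between -0.022 and 0.022 m and z of bail_grip in the frame of hook_seat between -0.006 and 0.008 m and angle between the y axis of bail_grip and the y axis of hook_seat, either way round below 0.2 rad and height (world z) of pail above 0.02 m and angle between pail's own z axis and vertical below 0.35 rad and linear speed of pail below 0.04 m/s and angular speed of pail below 0.6 rad/s); the robot touches nothing.
It fails at once if the pail is tipped by more than 0.7 rad (angle between pail's own z axis and vertical above 0.7 rad).
It fails at once if the motor is moved by more than 25 mm (distance of motor_center from where it was at the start of the episode above 0.025 m).
It fails at once if the flux tin is moved by more than 25 mm (distance of tin_center from where it was at the start of the episode above 0.025 m).
It fails at once if the tape roll is moved by more than 25 mm (distance of tape_roll_center from where it was at the start of the episode above 0.025 m).
It also fails if it takes over 58 s, if anything falls off the work surface, if the arm or the gripper's body presses on something with over 40 N, if the wrist force passes 120 N, or if a joint passes its speed limit or range.

## Working session

There is one attempt and no reset: what is moved stays moved. The work goes in short steps, Python scripts to look and compute and a tool call to move; the robot and the scene stay as the last step left them, time stands still between calls to the robot, and variables do not carry over. Pictures are saved under pics/ and viewed, and the job is handed in when it is done.

Besides the shell and the picture viewer there is one more tool, called after "Call:" by a JSON object that holds its "method" and its "body", one argument or row to a line. step_arm: Moves the arm, as the interface text tells. Its arguments: {"type":"object","properties":{"motion":{"type":"string"},"force":{"type":"number"}},"required":["motion"]}

```bash
ls; mkdir -p pics
python3 - <<'E'
from cell import robot
import cv2
for n in ["side","top","wrist"]:
    c=robot.calibration(n); print(n,c)
    im=robot.read_camera(n); cv2.imwrite(f"pics/{n}0.png",im[:,:,::-1])
print(robot.sense())
E
```

```text
pics
side {'intrinsics': array([[412.53669126,   0.        , 326.14304149],
       [  0.        , 412.53669126, 192.26159122],
       [  0.        ,   0.        ,   1.        ]]), 'dist': array([0.02317697, 0.        , 0.        , 0.        , 0.        ]), 'position': array([ 0.00535666, -0.13460404,  1.09839513]), 'orientation': array([[ 0.19678715, -0.8475497 ,  0.49288368],
       [-0.98041188, -0.16589907,  0.10616045],
       [-0.00820732, -0.50412003, -0.8635946 ]])}
top {'intrinsics': array([[361.06278647,   0.        , 318.78339259],
       [  0.        , 361.06278647, 203.15970826],
       [  0.        ,   0.        ,   1.        ]]), 'dist': array([-0.0557959,  0.       ,  0.       ,  0.       ,  0.       ]), 'position': array([ 0.37597633, -0.01638423,  1.03295337]), 'orientation': array([[ 0.02629257, -0.98390337,  0.17675651],
       [-0.99939243, -0.02991844, -0.01787914],
       [ 0.02287962, -0.17617903, -0.98409221]])}
wrist {'intrinsics': array([[295.95161005,   0.        , 323.99880542],
       [  0.        , 295.95161005, 201.0040111 ],
       [  0.        ,   0. 
[... 402 characters left out ...]
 1.56387242e+00,
       2.58503304e-05, 1.35309859e+00]), 'joint_vel': array([-0.00041826, -0.00192065,  0.00356745, -0.00124876, -0.00111898,
       -0.0007684 ]), 'effort': array([ 4.92973602e-03, -5.57358027e+01,  5.04004920e+01,  1.26399772e-02,
       -1.99217634e-04,  1.04340745e-05]), 'tool_pos': array([0.2400007 , 0.5496376 , 0.20981798]), 'eef_rot': array([[-9.16392514e-01,  4.00280424e-01, -5.85823977e-04],
       [ 4.00280785e-01,  9.16392228e-01, -7.60375621e-04],
       [ 2.32481063e-04, -9.31296608e-04, -9.99999539e-01]]), 'contact_force': array([-0.11506782, -0.0504582 ,  0.03509878]), 'wrist_torque': array([ 0.05193009,  0.0216116 , -0.01480682]), 'opening': 1.00069011631179}
```

View pics/side0.png

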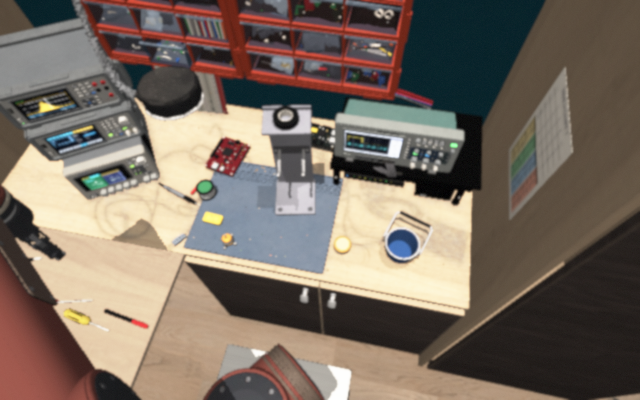

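View pics/top0.png

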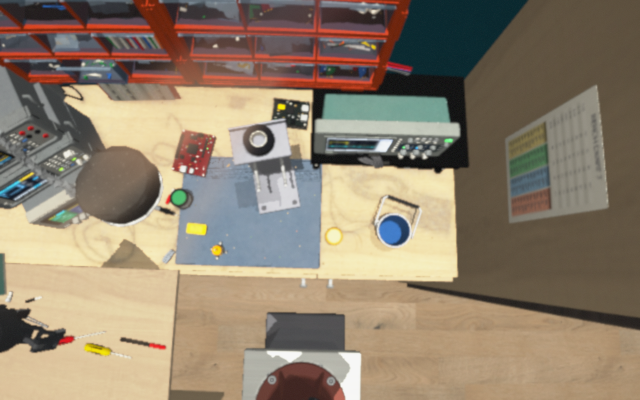

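View pics/wrist0.png

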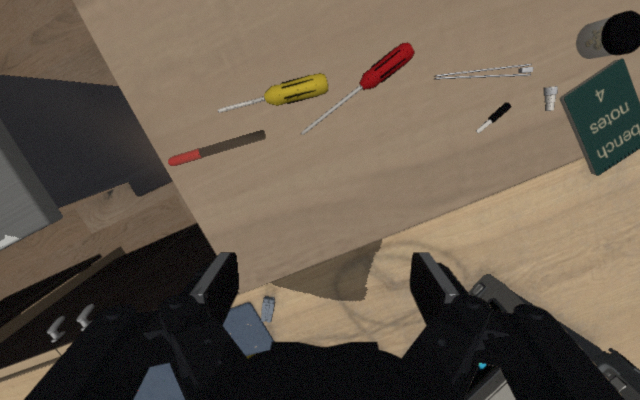

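The side and top views show the pail (side ~(403,243), top ~(394,230)) with its handle lying away from the robot, and the stand with its open front toward the robot (top ~(270,170)). The tin is at top (334,236) and the motor at top (217,250). I'll zoom in next.

Run:
```python
import cv2
a=cv2.imread("pics/top0.png"); b=cv2.imread("pics/side0.png")
def z(im,x0,y0,x1,y1,n,s):
    cv2.imwrite(n,cv2.resize(im[y0:y1,x0:x1],None,fx=s,fy=s,interpolation=cv2.INTER_CUBIC))
z(a,365,185,430,255,"pics/zt_pail.png",8)
z(b,370,200,445,270,"pics/zs_pail.png",8)
z(a,220,110,310,220,"pics/zt_st.png",5)
z(b,255,95,330,220,"pics/zs_st.png",4.7)
```

```text
(no output)
```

View pics/zt_pail.png

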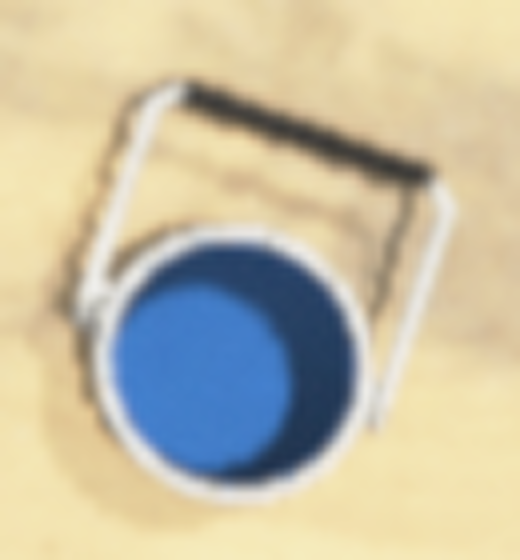

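View pics/zs_pail.png

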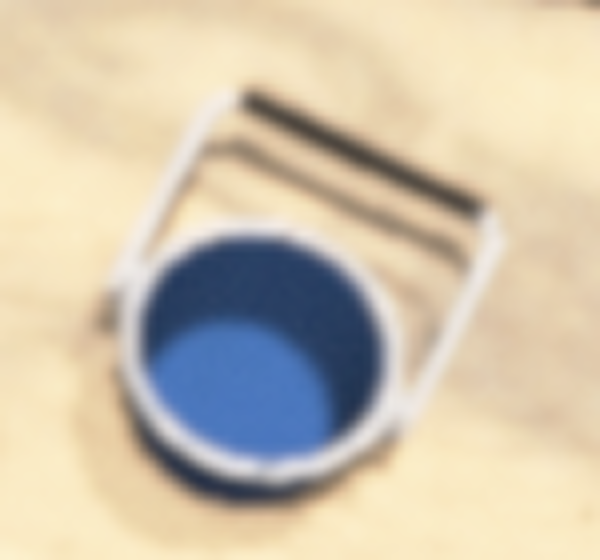

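View pics/zt_st.png

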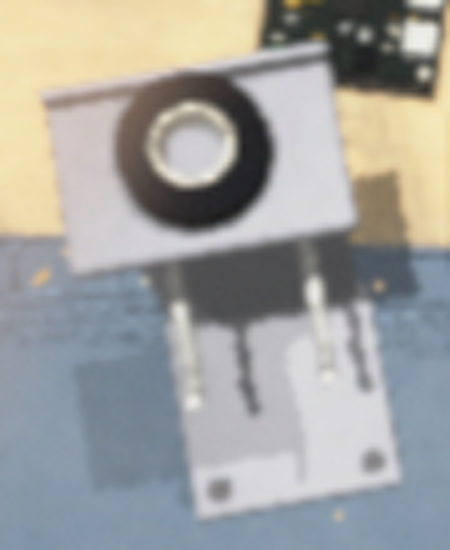

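View pics/zs_st.png

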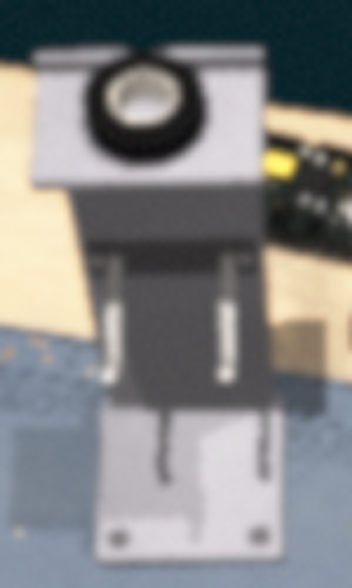

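```bash
cat > h.py <<'E'
import numpy as np, cv2
from cell import robot
C={n:robot.calibration(n) for n in ["side","top"]}
def ray(c,p):
    u=cv2.undistortPoints(np.array([[p]],float),c["intrinsics"],c["dist"])[0,0]
    d=np.array(c["orientation"])@np.array([u[0],u[1],1]); return np.array(c["position"]),d/np.linalg.norm(d)
def plane(c,p,z):
    o,d=ray(c,p); return o+d*(z-o[2])/d[2]
def tri(pairs):
    A=np.zeros((3,3));b=np.zeros(3);L=[]
    for c,p in pairs:
        o,d=ray(c,p);M=np.eye(3)-np.outer(d,d);A+=M;b+=M@o;L.append((o,d))
    x=np.linalg.solve(A,b); return x,[np.linalg.norm((np.eye(3)-np.outer(d,d))@(x-o)) for o,d in L]
def proj(c,X):
    R=np.array(c["orientation"]).T; 
    r,_=cv2.Rodrigues(R); t=-R@np.array(c["position"])
    return cv2.projectPoints(np.array(X,float).reshape(-1,1,3),r,t,c["intrinsics"],c["dist"])[0][:,0]
E
cat > m.py <<'E'
from h import *
np.set_printoptions(precision=4,suppress=True)
def uz(p,s,o): return ((p[0]+.5)/s-.5+o[0],(p[1]+.5)/s-.5+o[1])
tp=lambda p:uz(p,8,(365,185)); sp=lambda p:uz(p,8,(370,200)); ts=lambda p:uz(p,5,(220,110)); ss=lambda p:uz(p,4.7,(255,95))
def go(n,a,b,z):
    x,e=tri([(C["top"],a),(C["side"],b)])
    print(n,x,"res",max(e),"top@z",plane(C["top"],a,z),"side@z",plane(C["side"],b,z)); 
go("gripL",tp((185,92)),sp((245,97)),.048)
go("gripR",tp((432,178)),sp((485,213)),.048)
go("rimC",tp((232,362)),sp((261,346)),.059)
go("tipL",ts((193,405)),ss((108,380)),.182)
go("tipR",ts((328,382)),ss((227,380)),.182)
go("shL",ts((78,272)),ss((33,183)),.316)
go("shR",ts((355,230)),ss((265,183)),.316)
go("baseL",ts((200,518)),ss((97,560)),.006)
go("baseR",ts((402,482)),ss((283,558)),.006)
E
python3 m.py
```

```text
gripL [ 0.5772 -0.225   0.0573] res 0.000366395547015603 top@z [ 0.5789 -0.2266  0.048 ] side@z [ 0.5824 -0.2262  0.048 ]
gripR [ 0.5502 -0.3123  0.0531] res 0.0002122014325367406 top@z [ 0.551  -0.3136  0.048 ] side@z [ 0.5529 -0.3133  0.048 ]
rimC [ 0.4838 -0.2408  0.0557] res 0.0002884171767960357 top@z [ 0.4833 -0.2398  0.059 ] side@z [ 0.4824 -0.2408  0.059 ]
tipL [0.5557 0.1148 0.1792] res 0.00023838590809138283 top@z [0.5551 0.1146 0.182 ] side@z [0.5541 0.1138 0.182 ]
tipR [0.5697 0.0499 0.177 ] res 0.0007205044627927817 top@z [0.5684 0.0502 0.182 ] side@z [0.5669 0.0483 0.182 ]
shL [0.5806 0.1443 0.3179] res 0.0003571496435452484 top@z [0.5812 0.1444 0.316 ] side@z [0.5819 0.1454 0.316 ]
shR [0.6025 0.03   0.3182] res 0.0013154091626790968 top@z [0.6027 0.0314 0.316 ] side@z [0.6046 0.0292 0.316 ]
baseL [0.5257 0.1334 0.0088] res 0.0002075815905653929 top@z [0.526 0.134 0.006] side@z [0.527  0.1339 0.006 ]
baseR [0.5503 0.0186 0.0074] res 0.00029050074432627115 top@z [0.5505 0.0189 0.006 ] side@z [0.5511 0.0185 0.006 ]
```

```bash
cat > plan.py <<'E'
import numpy as np
from scipy.spatial.transform import Rotation as Ro
from cell import robot
def Rt(yaw,lean):
    h=np.array([np.cos(yaw),np.sin(yaw),0]);u=np.array([0,0,1.])
    z=np.sin(lean)*h-np.cos(lean)*u; y=np.cos(lean)*h+np.sin(lean)*u
    return np.stack([np.cross(y,z),y,z],1)
def plan(wps,start=None,maxs=5.5,maxt=.17):
    """wps: (pos of GRASP point, R, opening cm, nrows or None)"""
    s=robot.sense(); p=s["tool_pos"].copy();R=s["eef_rot"].copy()
    if start: p,R=start
    rows=[]
    for g,Rg,o,n in wps:
        t=np.array(g)+Rg[:,2]*.002
        d=np.linalg.norm(t-p)*100; a=np.linalg.norm(Ro.from_matrix(R.T@Rg).as_rotvec())
        n=n or max(1,int(np.ceil(max(d/maxs,a/maxt))))
        for k in range(n,0,-1):
            sh=np.round(R.T@(t-p)/k*100,2); rv=np.round(Ro.from_matrix(R.T@Rg).as_rotvec()/k,3)
            p=p+R@sh/100; R=R@Ro.from_rotvec(rv).as_matrix()
            rows.append((o,*sh,*rv))
    while len(rows)%5: rows.append((wps[-1][2],0,0,0,0,0,0))
    for i in range(0,len(rows),5):
        print("; ".join(" ".join("%g"%(v+0) for v in r) for r in rows[i:i+5]))
    print("end",p.round(4))
E
python3 - <<'E'
from plan import *
from h import *
print("motor",plane(C["top"],(217,250),.03),"tin",plane(C["top"],(334,236),.01),plane(C["side"],(343,244),.01))
plan([([.33,.32,.22],Rt(.5,0),4,None),([.41,.08,.22],Rt(0.1,0),4,None),([.50,-.15,.20],Rt(-.312,0),4,None),([.566,-.2685,.15],Rt(-.312,0),3,None)])
E
```

```text
motor [0.41651405 0.24236522 0.03      ] tin [ 0.46640406 -0.08062219  0.01      ] [ 0.46867464 -0.08140409  0.01      ]
4 -3.49 -3.49 -0.16 0 0 0.132; 4 -3.92 -3 -0.16 0 0 0.132; 4 -4.28 -2.46 -0.16 0 0 0.132; 4 -4.56 -1.87 -0.16 0 0 0.131; 4 -4.76 -1.26 -0.17 -0.001 0 0.132
4 -4.98 -0.9 0 0 0 0.08; 4 -5.04 -0.5 0 0 0 0.08; 4 -5.06 -0.09 0 0 0 0.08; 4 -5.05 0.31 0.01 0 0 0.08; 4 -5 0.72 0 0 0 0.08
4 -4.76 1.33 0.4 0 0 0.082; 4 -4.63 1.72 0.4 0 0 0.082; 4 -4.48 2.09 0.4 0 0 0.083; 4 -4.29 2.45 0.4 0 0 0.082; 4 -4.07 2.8 0.41 0 0 0.083
3 -3.08 3.31 1.67 0 0 0; 3 -3.08 3.3 1.67 0 0 0; 3 -3.09 3.31 1.66 0 0 0; 3 0 0 0 0 0 0; 3 0 0 0 0 0 0
end [ 0.566  -0.2685  0.148 ]
```

Call:
{"method": "step_arm", "body": {
  "motion": "4 -3.5 -3.5 -0.16 0 0 0.132; 4 -3.9 -3 -0.16 0 0 0.132; 4 -4.3 -2.5 -0.16 0 0 0.132; 4 -4.6 -1.9 -0.16 0 0 0.131; 4 -4.8 -1.3 -0.16 0 0 0.132",
  "force": 20
}}

```text
time_s: 0.78
tool_pos: [0.3301, 0.3173, 0.2183]
eef_rot: [[-0.476, 0.879, 0.0], [0.879, 0.476, 0.0], [0.0, 0.0, -1.0]]
contact_force: [1.1, -0.4, 0.2]
opening: 0.47
```

Call:
{"method": "step_arm", "body": {
  "motion": "4 -5 -0.9 0 0 0 0.08; 4 -5 -0.5 0 0 0 0.08; 4 -5 -0.1 0 0 0 0.08; 4 -5 0.3 0 0 0 0.08; 4 -5 0.7 0 0 0 0.08"
}}

```text
time_s: 1.4
tool_pos: [0.4093, 0.0783, 0.2184]
eef_rot: [[-0.097, 0.995, 0.0], [0.995, 0.097, 0.0], [0.0, 0.0, -1.0]]
contact_force: [0.1, -0.1, 0.0]
opening: 0.469
```

Call:
{"method": "step_arm", "body": {
  "motion": "4 -4.8 1.3 0.4 0 0 0.082; 4 -4.6 1.7 0.4 0 0 0.082; 4 -4.5 2.1 0.4 0 0 0.083; 4 -4.3 2.4 0.4 0 0 0.082; 4 -4.1 2.8 0.4 0 0 0.083"
}}

```text
time_s: 2.02
tool_pos: [0.4985, -0.1525, 0.1981]
eef_rot: [[0.31, 0.951, 0.0], [0.951, -0.31, 0.0], [0.0, -0.0, -1.0]]
contact_force: [0.3, 0.7, 0.1]
opening: 0.473
```

Call:
{"method": "step_arm", "body": {
  "motion": "3 -3.1 3.3 1.6 0 0 0; 3 -3.1 3.3 1.6 0 0 0; 3 -3 3.3 1.6 0 0 0; 3 0 0 0 0 0 0; 3 0 0 0 0 0 0"
}}

```text
time_s: 2.65
tool_pos: [0.5639, -0.2683, 0.1503]
eef_rot: [[0.307, 0.952, -0.001], [0.952, -0.307, 0.001], [0.001, -0.001, -1.0]]
contact_force: [0.3, -0.0, 0.3]
opening: 0.351
```

Run:
```python
from plan import *
import cv2
s=robot.sense();print(s["time_s"],s["tool_pos"],s["eef_rot"],s["q"],s["contact_force"],s["opening"])
im=robot.read_camera("wrist");cv2.imwrite("pics/w1.png",im[:,:,::-1])
im=robot.read_camera("side");cv2.imwrite("pics/s1.png",im[100:300,250:500,::-1].repeat(3,0).repeat(3,1))
```

```text
2.65 [ 0.56385024 -0.26831162  0.15030796] [[ 3.07009068e-01  9.51706432e-01 -5.46642818e-04]
 [ 9.51706442e-01 -3.07008651e-01  7.32551236e-04]
 [ 5.29349649e-04 -7.45143364e-04 -9.99999582e-01]] [-6.53346600e-01  1.76120866e-01  6.65370437e-02  1.46209185e+00
  2.49409963e-04  1.22949819e+00] [ 0.30304689 -0.03859219  0.3439956 ] 0.3509455709033066
```

View pics/w1.png

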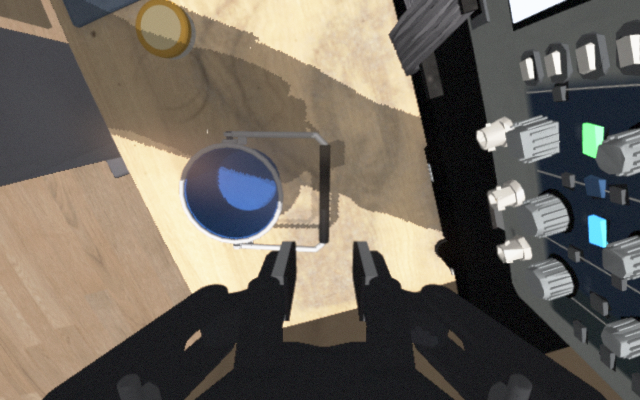

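View pics/s1.png

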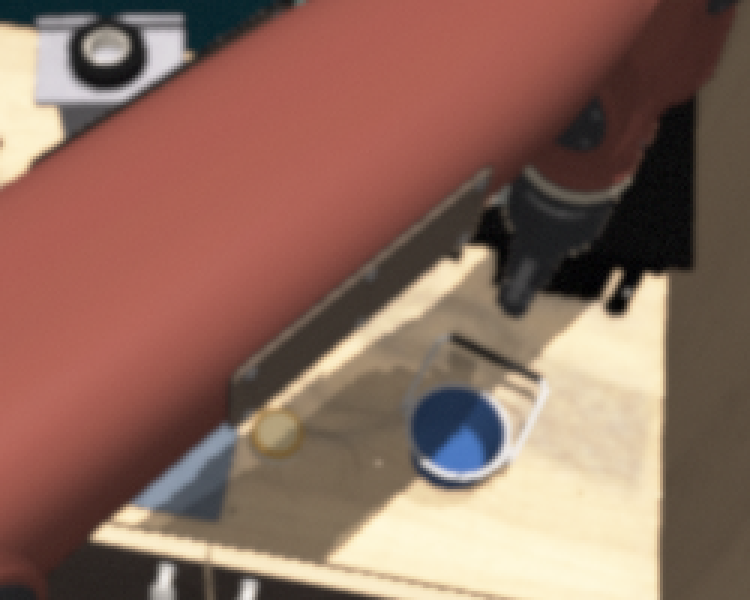

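The wrist view shows the grip bar from (325,145) to (325,243), just ahead of the fingers and square to the jaws, with the pail rim centred at ~(232,192). I'll check its position with this view.

Run:
```python
from plan import *
from h import *
np.set_printoptions(precision=4,suppress=True)
w=robot.calibration("wrist")
a=plane(w,(324.5,146),.048);b=plane(w,(324.5,243),.048);r=plane(w,(232,192),.059)
print(a,b,(a+b)/2,np.linalg.norm(a-b),np.arctan2(*(a-b)[:2]),r, np.linalg.norm(((a+b)/2-r)[:2]))
plan([([.565,-.2685,.048],Rt(-.312,0),3,None)])
```

```text
[ 0.5795 -0.2258  0.048 ] [ 0.5506 -0.3161  0.048 ] [ 0.565 -0.271  0.048] 0.09489386405459767 0.31023138306137077 [ 0.488 -0.238  0.059] 0.08377850099577543
3 -0.01 0.04 5.27 0.001 0 0; 3 -0.01 0.04 5.27 0 0 0.001; 3 0 0 0 0 0 0; 3 0 0 0 0 0 0; 3 0 0 0 0 0 0
end [ 0.565  -0.2685  0.046 ]
```

Call:
{"method": "step_arm", "body": {
  "motion": "3 0 0 4 0 0 0; 3 0 0.1 4 0 0 0; 3 -0.1 0 2.4 0 0 0; 3 0 0 0 0 0 0; 3 0 0 0 0 0 0"
}}

```text
time_s: 3.38
tool_pos: [0.5656, -0.2702, 0.0485]
eef_rot: [[0.306, 0.952, 0.002], [0.952, -0.306, -0.001], [-0.001, 0.002, -1.0]]
contact_force: [0.2, -0.9, 0.1]
opening: 0.35
```

Call:
{"method": "step_arm", "body": {
  "motion": "0.5 0 0 0 0 0 0; 0.5 0 0 0 0 0 0; 0.5 0 0 0 0 0 0; 0.5 0 0 0 0 0 0; 0.5 0 0 0 0 0 0",
  "force": 20
}}

```text
time_s: 4.0
tool_pos: [0.5648, -0.27, 0.0463]
eef_rot: [[0.307, 0.952, -0.0], [0.952, -0.307, 0.0], [0.0, -0.0, -1.0]]
contact_force: [0.8, -0.6, -0.4]
opening: 0.062
```

```bash
cat > look.py <<'E'
import sys
from plan import *
import cv2
s=robot.sense();print(s["time_s"],s["tool_pos"].round(4),s["contact_force"].round(2),s["opening"],s["q"].round(2))
n=sys.argv[1]
for v in sys.argv[2:]:
    im=robot.read_camera(v)
    cv2.imwrite(f"pics/{v}_{n}.png",im[:,:,::-1])
E
python3 look.py g wrist
```

```text
4.0 [ 0.5648 -0.27    0.0463] [ 0.77 -0.63 -0.39] 0.06209845548758539 [-0.65  0.22 -0.08  1.28  0.    1.23]
```

View pics/wrist_g.png

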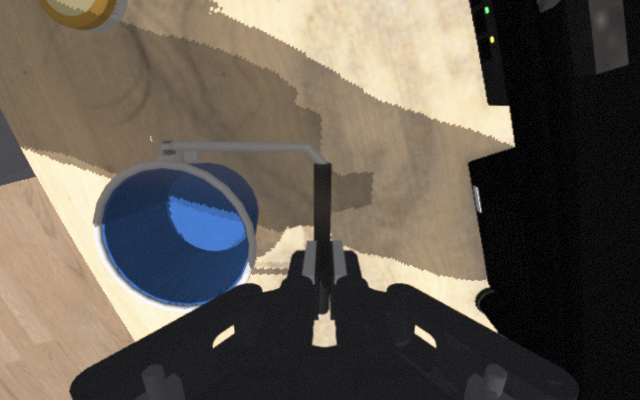

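The picture shows the bar running between the closed pads at (325,240-310). The opening reads 5 mm against a 9.6 mm bar, so I'll squeeze to 0 and see whether the fingers stop.

Call:
{"method": "step_arm", "body": {
  "motion": "0 0 0 0 0 0 0; 0 0 0 0 0 0 0; 0 0 0 0 0 0 0; 0 0 0 0 0 0 0; 0 0 0 0 0 0 0"
}}

```text
time_s: 4.68
tool_pos: [0.5648, -0.2701, 0.0464]
eef_rot: [[0.307, 0.952, 0.0], [0.952, -0.307, 0.0], [0.0, 0.0, -1.0]]
contact_force: [0.3, 0.4, -0.9]
opening: 0.003
```

```bash
python3 look.py g2 wrist; python3 -c "
import cv2;i=cv2.imread('pics/wrist_g2.png');cv2.imwrite('pics/wg2z.png',cv2.resize(i[200:360,240:410],None,fx=3.5,fy=3.5))"
```

```text
4.675 [ 0.5648 -0.2701  0.0464] [ 0.31  0.36 -0.85] 0.0025347488669775955 [-0.65  0.22 -0.08  1.28  0.    1.23]
```

View pics/wg2z.png

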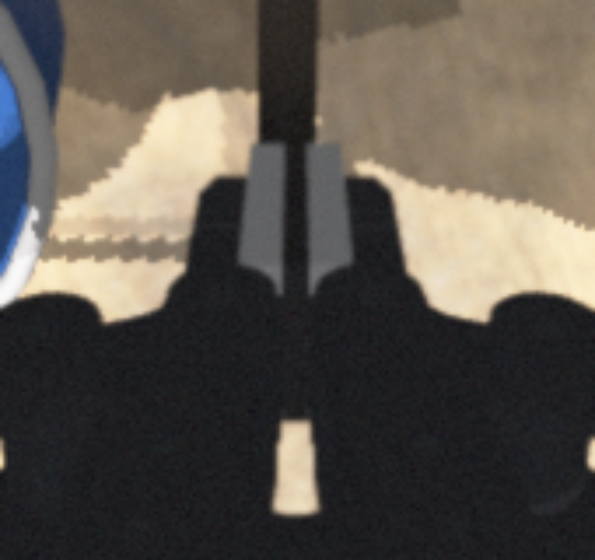

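The fingers shut fully, and the picture shows the bar passing behind (below) the fingertips. I'll check the bar's height.

```bash
python3 - <<'E'
from plan import *
from h import *
np.set_printoptions(precision=4,suppress=True)
w=robot.calibration("wrist");s=robot.sense()
print(w["position"],s["tool_pos"])
R=s["eef_rot"];p=s["tool_pos"]
for n,v in dict(tcp=(0,0,0),tip=(0,0,.017),padx=(.011,0,0),padtip=(.011,0,.017)).items(): print(n,proj(w,p+R@np.array(v)))
i=cv2.imread("pics/wrist_g2.png").astype(int)
for r in (185,200,215,225):
    print(r,i[r,295:355].sum(1).tolist())
for z in (.03,.048,.06): print(z,plane(w,(322,163),z))
E
python3 look.py g3 side top
python3 -c "
import cv2;i=cv2.imread('pics/side_g3.png');cv2.imwrite('pics/sg3z.png',cv2.resize(i[180:290,360:460],None,fx=5,fy=5))"
```

```text
[ 0.5884 -0.1988  0.2103] [ 0.5648 -0.27    0.0464]
tcp [[322.463  240.5983]]
tip [[322.5447 229.7805]]
padx [[322.4436 223.6127]]
padtip [[322.5287 214.0385]]
185 [280, 295, 299, 301, 284, 296, 285, 292, 288, 304, 303, 308, 302, 306, 314, 298, 305, 282, 237, 150, 123, 111, 115, 105, 117, 105, 106, 117, 116, 105, 104, 97, 98, 111, 97, 129, 223, 279, 278, 280, 270, 273, 275, 272, 281, 276, 270, 279, 283, 286, 270, 269, 274, 281, 269, 260, 265, 264, 278, 264]
200 [298, 300, 290, 293, 287, 282, 284, 288, 286, 280, 272, 270, 264, 263, 262, 273, 276, 284, 219, 147, 129, 127, 125, 128, 135, 130, 148, 135, 122, 119, 131, 117, 119, 122, 126, 176, 245, 303, 303, 296, 296, 287, 280, 278, 271, 276, 270, 278, 277, 272, 277, 270, 271, 286, 280, 278, 270, 279, 280, 275]
215 [276, 292, 279, 293, 289, 287, 283, 290, 283, 268, 288, 290, 282, 287, 288, 289, 296, 282, 233, 134, 104, 107, 117, 126, 116, 118, 132, 122, 115, 117, 129, 120, 127, 117, 125, 240, 329, 360, 357, 363, 352, 363, 354, 352, 354, 354, 343, 348, 356, 359, 373, 369, 363, 355, 356, 358, 364, 362, 355, 344]
225 [289, 308, 319, 401, 480, 506, 448, 342, 317, 307, 309, 362, 420, 421, 368, 306, 295, 316, 238, 115, 91, 104, 108, 108, 113, 116, 104, 102, 88, 102, 114, 106, 103, 108, 129, 232, 335, 370, 364, 370, 361, 364, 377, 373, 372, 371, 354, 357, 356, 358, 351, 359, 361, 357, 348, 342, 347, 349, 351, 358]
0.03 [ 0.5781 -0.2277  0.03  ]
0.048 [ 0.5792 -0.2248  0.048 ]
0.06 [ 0.5798 -0.2229  0.06  ]
4.725 [ 0.5648 -0.27    0.0464] [ 0.13  0.73 -0.32] 0.0005160293282760506 [-0.65  0.22 -0.08  1.28  0.    1.23]
```

View pics/sg3z.png

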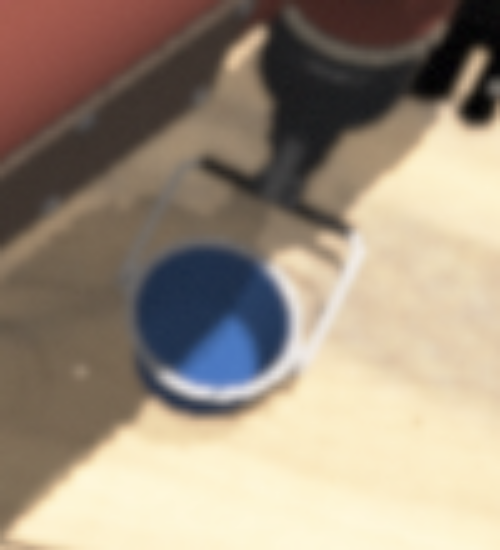

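View pics/wrist_g2.png

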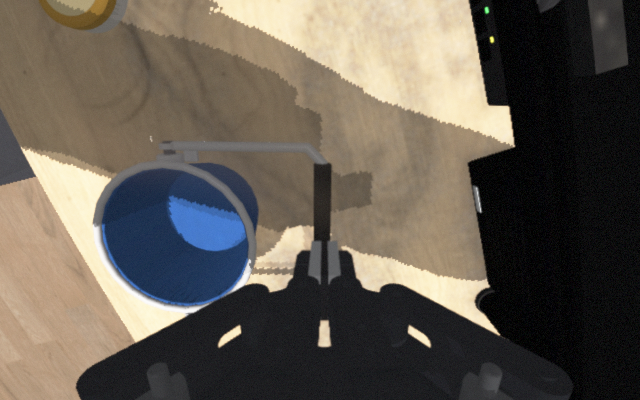

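Run:
```python
from plan import *
from h import *
s=robot.sense();R=s["eef_rot"];p=s["tool_pos"]
i=cv2.imread("pics/side_g3.png")
z=cv2.resize(i[190:250,390:450],None,fx=10,fy=10,interpolation=cv2.INTER_CUBIC)
for v,c in [((0,0,0),(0,255,0)),((0,0,.017),(0,0,255)),((.011,0,.017),(255,0,255)),((-.011,0,.017),(255,0,255)),((0,0,-.03),(255,255,0))]:
    q=proj(C["side"],p+R@np.array(v))[0]; print(v,q)
    cv2.circle(z,tuple(int(t) for t in ((q-[390,190]+.5)*10)),5,c,1)
cv2.imwrite("pics/tipz.png",z)
```

```text
(0, 0, 0) [414.9363912  220.02114177]
(0, 0, 0.017) [413.88382739 222.66459195]
(0.011, 0, 0.017) [410.33146384 220.99087811]
(-0.011, 0, 0.017) [417.45394271 224.34662392]
(0, 0, -0.03) [416.86030451 215.19077343]
```

View pics/tipz.png

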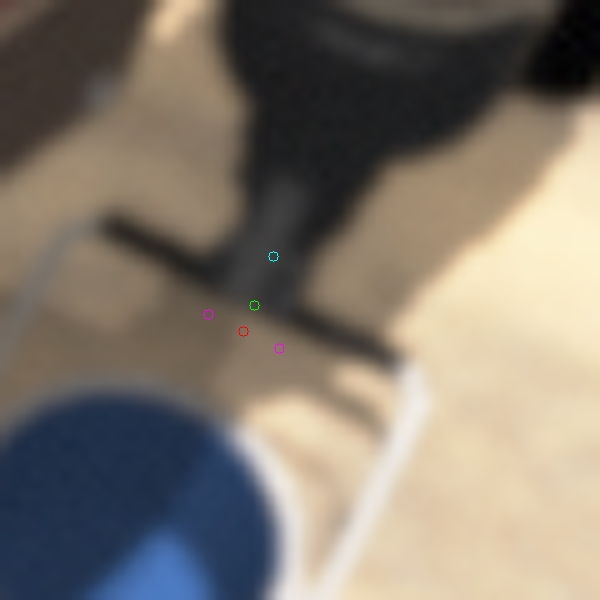

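Run:
```python
from plan import *
from h import *
s=robot.sense();R=s["eef_rot"];p=s["tool_pos"];w=robot.calibration("wrist")
x,e=tri([(w,(323,241)),(C["side"],(411.2,218.2))]);print(x,e,"tool frame",R.T@(x-p))
i=cv2.imread("pics/wrist_g2.png");z=cv2.resize(i[210:310,280:370],None,fx=6,fy=6,interpolation=cv2.INTER_CUBIC)
z=np.clip(z.astype(float)*2,0,255).astype(np.uint8)
for v,c in [((0,0,0),(0,255,0)),((0,0,.017),(0,0,255)),((.011,0,.017),(255,0,255)),((.011,0,-.01),(255,255,0)),((.011,0,-.03),(255,255,255))]:
    q=proj(w,p+R@np.array(v))[0]
    cv2.circle(z,tuple(int(t) for t in ((q-[280,210]+.5)*6)),4,c,1)
cv2.imwrite("pics/tipw.png",z)
```

```text
[ 0.56508663 -0.26153248  0.05724248] [np.float64(0.004099474693329335), np.float64(0.004099474693329298)] tool frame [ 0.00817286 -0.00234876 -0.01083457]
```

View pics/tipw.png

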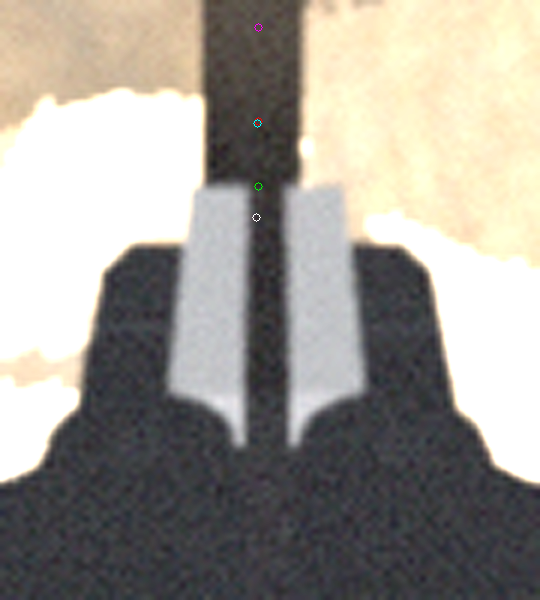

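The fingers missed the bar. Both views put the fingertips about 10 mm behind the reported TCP instead of 17 mm ahead, so the pads are ~25–28 mm short of the stated geometry. I'll trust the images: reopen, go lower and re-grip.

Call:
{"method": "step_arm", "body": {
  "motion": "3 0 0 0 0 0 0; 3 0 0 0 0 0 0; 3 0 0 0 0 0 0; 3 0 0 0 0 0 0; 3 0 0 0.5 0 0 0"
}}

```text
time_s: 5.45
tool_pos: [0.5651, -0.2702, 0.0416]
eef_rot: [[0.307, 0.952, 0.001], [0.952, -0.307, -0.0], [-0.0, 0.001, -1.0]]
contact_force: [-0.2, 0.1, -0.9]
opening: 0.35
```

Call:
{"method": "step_arm", "body": {
  "motion": "3 0 0 0.5 0 0 0; 3 0 0 0.5 0 0 0; 3 0 0 0.5 0 0 0; 3 0 0 0 0 0 0; 3 0 0 0 0 0 0"
}}

```text
time_s: 6.08
tool_pos: [0.5649, -0.2701, 0.0265]
eef_rot: [[0.307, 0.952, 0.0], [0.952, -0.307, -0.0], [0.0, 0.0, -1.0]]
contact_force: [0.5, 1.0, 0.6]
opening: 0.352
```

```bash
python3 look.py g4 wrist side; python3 -c "
import cv2,numpy as np
i=cv2.imread('pics/side_g4.png')[180:260,380:460];j=cv2.imread('pics/wrist_g4.png')[200:320,260:380]
cv2.imwrite('pics/g4z.png',np.hstack([cv2.resize(i,(400,400),interpolation=2),cv2.resize(j,(400,400))]))"
```

```text
6.075 [ 0.5649 -0.2701  0.0265] [0.52 1.03 0.58] 0.3517308880806238 [-0.65  0.23 -0.1   1.24  0.    1.23]
```

View pics/g4z.png

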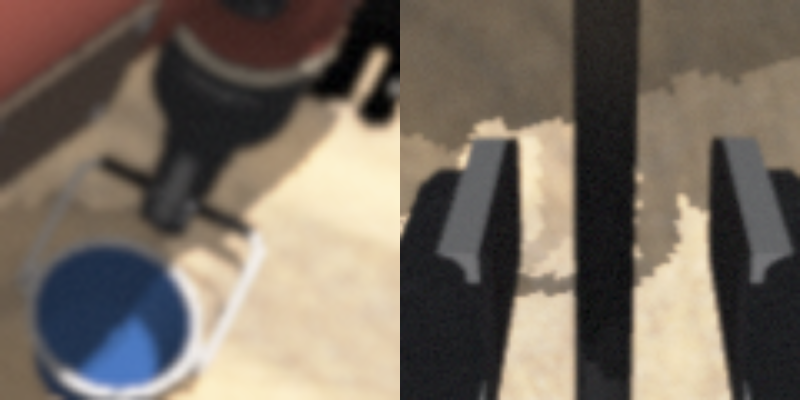

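The fingers now straddle the bar on both sides, with about 10 mm of pad past it. I'll go 6 mm lower, then close.

Call:
{"method": "step_arm", "body": {
  "motion": "3 0 0 0.6 0 0 0; 3 0 0 0 0 0 0; 0.5 0 0 0 0 0 0; 0.5 0 0 0 0 0 0; 0.5 0 0 0 0 0 0",
  "force": 20
}}

```text
time_s: 6.8
tool_pos: [0.5647, -0.2699, 0.0203]
eef_rot: [[0.307, 0.952, -0.0], [0.952, -0.307, 0.0], [0.0, -0.0, -1.0]]
contact_force: [-0.2, 0.7, -0.4]
opening: 0.103
```

Call:
{"method": "step_arm", "body": {
  "motion": "0.5 0 0 0 0 0 0; 0.5 0 0 0 0 0 0; 0.5 0 0 0 0 0 0; 0.5 0 0 0 0 0 0; 0.5 0 0 0 0 0 0"
}}

```text
time_s: 7.42
tool_pos: [0.5648, -0.27, 0.0203]
eef_rot: [[0.307, 0.952, -0.0], [0.952, -0.307, 0.0], [0.0, -0.0, -1.0]]
contact_force: [-1.6, 1.6, -0.8]
opening: 0.097
```

```bash
python3 look.py g5 wrist side; python3 -c "
import cv2,numpy as np
i=cv2.imread('pics/side_g5.png')[180:260,380:460];j=cv2.imread('pics/wrist_g5.png')[200:320,260:380]
cv2.imwrite('pics/g5z.png',np.hstack([cv2.resize(i,(400,400),interpolation=2),cv2.resize(j,(400,400))]))"
```

```text
7.425 [ 0.5648 -0.27    0.0203] [-1.59  1.57 -0.84] 0.09676062295463161 [-0.65  0.23 -0.11  1.23  0.    1.23]
```

View pics/g5z.png

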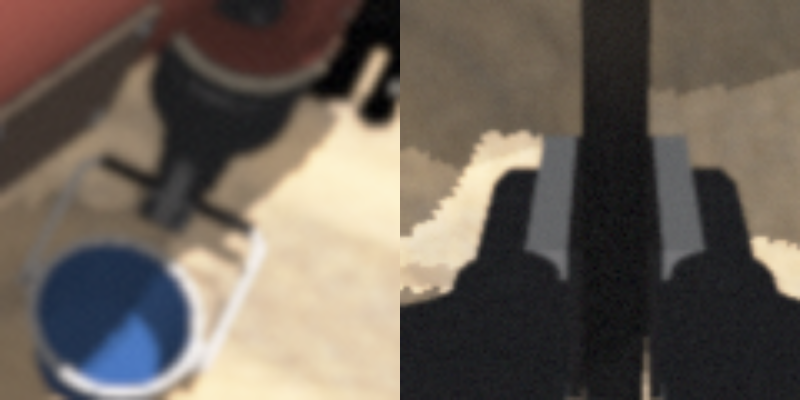

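The bar is gripped: opening 8.3 mm, with the bar visible between the pads. The real grasp point is therefore ~29 mm behind the TCP, and I'll use that from here. Next is the arc.

```bash
sed -i 's/Rg\[:,2\]\*.002/Rg[:,2]*OFF/; s/^import numpy as np/import numpy as np\nOFF=.029/' plan.py
python3 - <<'E'
from plan import *
s=robot.sense()
bar=s["tool_pos"]-OFF*s["eef_rot"][:,2]; print(bar)
psi=-.312;h=np.array([np.cos(psi),np.sin(psi),0]);u=np.array([0,0,1.])
piv=bar-.085*h; print(piv)
w=[]
for k in range(1,16):
    th=1.55*k/15
    w.append((piv+.085*(np.cos(th)*h+np.sin(th)*u),Rt(psi,.8*k/15),.5,1))
plan(w)
E
```

```text
[ 0.5647791  -0.27000413  0.04933408]
[ 0.48388277 -0.2439123   0.04933408]
0.5 0 0.11 -0.88 -0.053 0 0; 0.5 0 0.06 -0.88 -0.054 0 0; 0.5 0 0.03 -0.87 -0.053 0 0; 0.5 0 -0.02 -0.86 -0.053 0 0; 0.5 0 -0.07 -0.86 -0.054 0 0
0.5 0 -0.1 -0.84 -0.053 0 0; 0.5 0 -0.15 -0.83 -0.053 0 0; 0.5 0 -0.19 -0.81 -0.054 0 0; 0.5 0 -0.23 -0.8 -0.053 0 0; 0.5 0 -0.27 -0.77 -0.053 0 0
0.5 0 -0.3 -0.75 -0.054 0 0; 0.5 0 -0.35 -0.73 -0.053 0 0; 0.5 0 -0.37 -0.7 -0.053 0 0; 0.5 0 -0.42 -0.68 -0.054 0 0; 0.5 0 -0.44 -0.64 -0.053 0 0
end [ 0.5054 -0.2509  0.1141]
```

Call:
{"method": "step_arm", "body": {
  "motion": "0.5 0 0.1 -0.88 -0.053 0 0; 0.5 0 0.06 -0.88 -0.053 0 0; 0.5 0 0.03 -0.87 -0.053 0 0; 0.5 0 -0.02 -0.86 -0.053 0 0; 0.5 0 -0.07 -0.86 -0.053 0 0"
}}

```text
time_s: 8.15
tool_pos: [0.5614, -0.269, 0.0637]
eef_rot: [[0.307, 0.918, 0.251], [0.952, -0.296, -0.081], [-0.0, 0.264, -0.965]]
contact_force: [-0.5, 0.3, -3.1]
opening: 0.098
```

```bash
python3 look.py a1 side; python3 -c "
import cv2,numpy as np
i=cv2.imread('pics/side_a1.png')[180:280,360:460]
cv2.imwrite('pics/a1z.png',cv2.resize(i,(500,500),interpolation=2))"
```

```text
8.15 [ 0.5614 -0.269   0.0637] [-0.48  0.31 -3.12] 0.09833651155824713 [-0.71 -0.15 -0.45  1.03  0.1   1.18]
```

View pics/a1z.png

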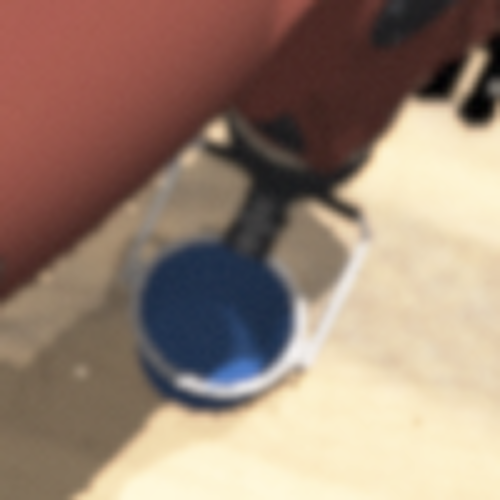

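Run:
```python
from plan import *
psi=-.312;h=np.array([np.cos(psi),np.sin(psi),0]);u=np.array([0,0,1.])
piv=np.array([.4839,-.2439,.0483])
w=[]
for k in range(6,16):
    th=1.6*k/15
    w.append((piv+.085*(np.cos(th)*h+np.sin(th)*u),Rt(psi,.85*k/15),.5,1))
plan(w)
```

```text
0.5 -0.01 -0.12 -0.8 -0.071 0 0; 0.5 0 -0.15 -0.85 -0.057 0 0; 0.5 0 -0.19 -0.84 -0.056 0 0; 0.5 0 -0.23 -0.82 -0.057 0 0; 0.5 0 -0.27 -0.8 -0.057 0 0
0.5 0 -0.32 -0.78 -0.056 0 0; 0.5 0 -0.35 -0.75 -0.057 0 0; 0.5 0 -0.38 -0.72 -0.057 0 0; 0.5 0 -0.42 -0.7 -0.056 0 0; 0.5 0 -0.46 -0.66 -0.057 0 0
end [ 0.5023 -0.2498  0.1141]
```

Call:
{"method": "step_arm", "body": {
  "motion": "0.5 0 -0.12 -0.8 -0.071 0 0; 0.5 0 -0.15 -0.85 -0.057 0 0; 0.5 0 -0.19 -0.84 -0.057 0 0; 0.5 0 -0.23 -0.82 -0.057 0 0; 0.5 0 -0.27 -0.8 -0.057 0 0"
}}

```text
time_s: 8.82
tool_pos: [0.538, -0.2614, 0.0973]
eef_rot: [[0.307, 0.804, 0.509], [0.952, -0.259, -0.164], [0.0, 0.535, -0.845]]
contact_force: [-0.8, 1.1, -3.3]
opening: 0.099
```

Call:
{"method": "step_arm", "body": {
  "motion": "0.5 0 -0.32 -0.78 -0.057 0 0; 0.5 0 -0.35 -0.75 -0.057 0 0; 0.5 0 -0.38 -0.72 -0.057 0 0; 0.5 0 -0.42 -0.7 -0.057 0 0; 0.5 0 -0.46 -0.66 -0.057 0 0"
}}

```text
time_s: 9.45
tool_pos: [0.557, -0.2909, 0.1052]
eef_rot: [[0.288, 0.664, 0.69], [0.957, -0.216, -0.193], [0.021, 0.716, -0.697]]
contact_force: [-0.3, 2.6, 0.7]
opening: 0.099
```

```bash
python3 look.py a2 side wrist; python3 -c "
import cv2,numpy as np
i=cv2.imread('pics/side_a2.png')[160:280,340:460]
j=cv2.imread('pics/wrist_a2.png')
cv2.imwrite('pics/a2z.png',np.hstack([cv2.resize(i,(400,400),interpolation=2),cv2.resize(j,(400,400))]))"
```

```text
9.45 [ 0.557  -0.2909  0.1052] [-0.25  2.62  0.69] 0.09860082982311222 [-0.93 -0.84 -1.07  0.66  0.45  1.11]
```

View pics/a2z.png

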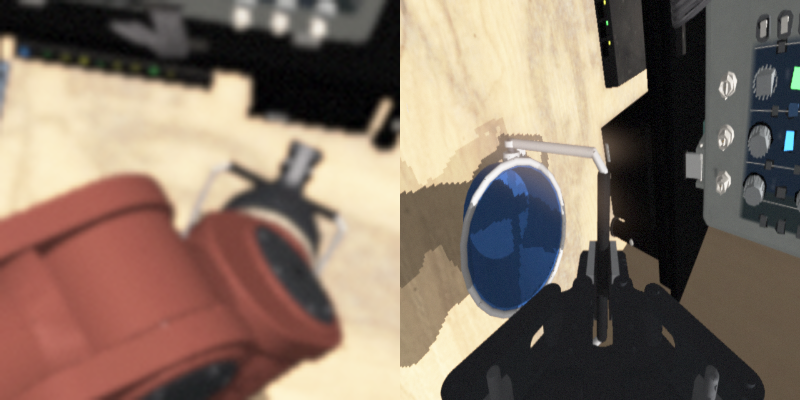

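The arm ran into its reach limit (q2 = -0.84), so the last rows drifted outward and the wrist view shows the pail dragged along. Before going on I'll measure the pail and fit the arm's kinematics to know where it can lean.

Run:
```python
from plan import *
from h import *
np.set_printoptions(precision=4,suppress=True)
s=robot.sense();print(repr(s["q"]),s["tool_pos"],s["eef_rot"])
R=s["eef_rot"];bar=s["tool_pos"]-OFF*R[:,2];print("bar",bar,"lean",np.arccos(-R[2,2]),"yaw",np.arctan2(R[1,2],R[0,2]))
w=robot.calibration("wrist")
i=cv2.imread("pics/wrist_a2.png");cv2.imwrite("pics/wa2b.png",cv2.resize(i[80:340,40:400],(720,520)))
# kinematic fit
from scipy.optimize import least_squares
S=[([0.94127547,0.104559714,0.0966762794,1.56387242,0,1.35309859],(0.2400,0.5496,0.2098),np.array([-.0006,-.0008,-1])),
([-.653347,.176121,.066537,1.462092,.00025,1.229498],(.56385,-.26831,.15031),np.array([0,0,-1.])),
([-.65,.22,-.08,1.28,0,1.23],(.5648,-.27,.0463),np.array([0,0,-1.])),
([-.65,.23,-.10,1.24,0,1.23],(.5649,-.2701,.0265),np.array([0,0,-1.])),
([-.71,-.15,-.45,1.03,.10,1.18],(.5614,-.269,.0637),np.array([.251,-.081,-.965])),
(s["q"],s["tool_pos"],R[:,2])]
for hyp in ("abs","rel"):
  def f(x,full=False):
    a1,h,L1,L2,a3,d6,lat=x;out=[]
    for q,p,z in S:
        wc=np.array(p)-d6*np.array(z)
        c,sn=np.cos(q[0]),np.sin(q[0]); rr=wc[0]*c+wc[1]*sn; ll=-wc[0]*sn+wc[1]*c
        ph=q[2] if hyp=="abs" else q[2]-q[1]
        out+=[a1+L1*np.sin(q[1])+L2*np.cos(ph)-a3*np.sin(ph)-rr, h+L1*np.cos(q[1])+L2*np.sin(ph)+a3*np.cos(ph)-wc[2], lat-ll]
    return np.array(out)
  r=least_squares(f,[.05,.0,.4,.4,.05,.2,.13]);print(hyp,r.x,np.abs(r.fun).max(),r.fun)
```

```text
array([-0.928 , -0.8398, -1.073 ,  0.6553,  0.4516,  1.1079]) [ 0.5566 -0.2909  0.1044] [[ 0.289   0.6642  0.6895]
 [ 0.9571 -0.2165 -0.1926]
 [ 0.0214  0.7155 -0.6983]]
bar [ 0.5366 -0.2853  0.1247] lean 0.7978360047968026 yaw -0.2723876551787744
abs [ 0.385   0.5793  0.0259  0.2168 -0.1281  0.3609  0.1253] 0.07223640627847694 [ 0.0299 -0.0722 -0.0043  0.0036 -0.0198 -0.0044 -0.0165  0.0523 -0.0016
 -0.0193  0.068  -0.0016  0.0073 -0.0167  0.0002 -0.005  -0.0115  0.0117]
rel [0.0204 0.2184 0.2474 0.5402 0.0772 0.3281 0.1282] 0.003205552512413279 [ 0.0012 -0.0005 -0.0014 -0.0016  0.0012 -0.0015  0.0003 -0.0005  0.0014
 -0.0003  0.0027  0.0014  0.001  -0.0032 -0.0002 -0.0006  0.0004  0.0003]
```

View pics/wa2b.png

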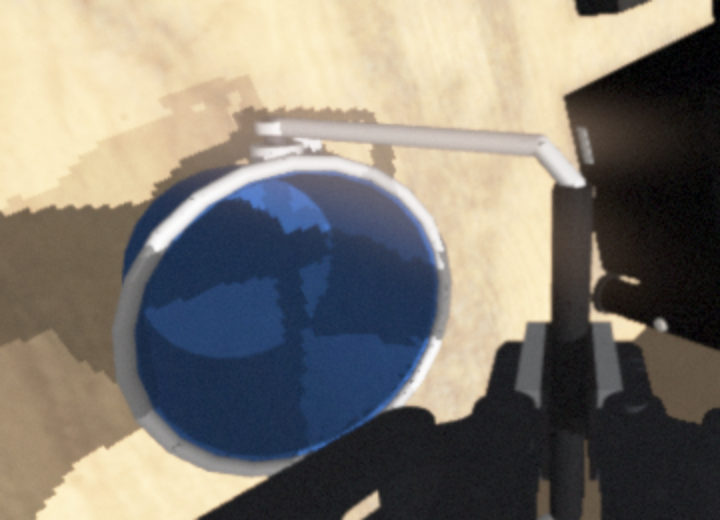

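```bash
cat > kin.py <<'E'
import numpy as np
a1,h0,L1,L2,a3,d6,lat=[0.0204,0.2184,0.2474,0.5402,0.0772,0.3281,0.1282]
def ik(p,R):
    """q2,q3 for a TCP pose"""
    W=np.array(p)-d6*R[:,2]; r=np.sqrt(max(0,W[0]**2+W[1]**2-lat**2))
    q1=np.arctan2(W[1],W[0])-np.arctan2(lat,r)
    x,z=r-a1,W[2]-h0; d=np.hypot(x,z);E=np.hypot(L2,a3);e=np.arctan2(a3,L2)
    c=(L1**2+d*d-E*E)/(2*L1*d); i=(L1**2+E*E-d*d)/(2*L1*E)
    if abs(c)>1 or abs(i)>1: return None
    q2=np.pi/2-(np.arctan2(z,x)+np.arccos(c)); q3=np.arccos(i)-np.pi/2-e
    return np.array([q1,q2,q3])
E
python3 - <<'E'
from plan import *
from h import *
from kin import *
np.set_printoptions(precision=3,suppress=True)
s=robot.sense();print(s["q"],ik(s["tool_pos"],s["eef_rot"]))
w=robot.calibration("wrist")
for z in (.05,.059,.065):
  ps=[plane(w,(40+a/2,80+b/2),z) for a,b in ((285,315),(118,350),(448,285),(315,158),(250,472))]; print(z,ps[0],np.linalg.norm(ps[1]-ps[2]),np.linalg.norm(ps[3]-ps[4]))
for ps_,nm in ((-.312,"pail"),):
  for L in (.2,.3,.4,.5,.6):
    R=Rt(ps_,L)
    for c in ((.484,-.244),(.502,-.274)):
      print(L,c,ik(np.array([*c,.133])+OFF*R[:,2],R))
seat=np.array([.585,.0865,.169]);hh=np.array([np.cos(.197),np.sin(.197),0])
for L in (.3,.4,.5,.6,.7):
    R=Rt(.197,L)
    for x,z in ((0,0),(0,.025),(-.03,.03),(-.06,.03),(-.1,.03)):
      print("seat",L,x,z,ik(seat+x*hh+[0,0,z]+OFF*R[:,2],R))
E
```

```text
[-0.928 -0.84  -1.073  0.655  0.452  1.108] [-0.929 -0.836 -1.071]
0.05 [ 0.5   -0.268  0.05 ] 0.09873506257842272 0.09504524499334056
0.059 [ 0.498 -0.263  0.059] 0.0935250635679004 0.09002994830502546
0.065 [ 0.497 -0.261  0.065] 0.09005173089421882 0.08668641717948206
0.2 (0.484, -0.244) [-0.754 -0.415 -0.591]
0.2 (0.502, -0.274) [-0.773 -0.278 -0.475]
0.3 (0.484, -0.244) [-0.783 -0.551 -0.712]
0.3 (0.502, -0.274) [-0.801 -0.404 -0.596]
0.4 (0.484, -0.244) [-0.814 -0.695 -0.837]
0.4 (0.502, -0.274) [-0.831 -0.534 -0.718]
0.5 (0.484, -0.244) [-0.848 -0.851 -0.967]
0.5 (0.502, -0.274) [-0.863 -0.669 -0.842]
0.6 (0.484, -0.244) [-0.884 -1.026 -1.107]
0.6 (0.502, -0.274) [-0.897 -0.812 -0.97 ]
seat 0.3 0 0 [-0.12  -0.328 -0.466]
seat 0.3 0 0.025 [-0.12  -0.325 -0.417]
seat 0.3 -0.03 0.03 [-0.14  -0.456 -0.516]
seat 0.3 -0.06 0.03 [-0.163 -0.594 -0.623]
seat 0.3 -0.1 0.03 [-0.2   -0.79  -0.762]
seat 0.4 0 0 [-0.139 -0.455 -0.59 ]
seat 0.4 0 0.025 [-0.139 -0.451 -0.541]
seat 0.4 -0.03 0.03 [-0.162 -0.589 -0.639]
seat 0.4 -0.06 0.03 [-0.188 -0.737 -0.745]
seat 0.4 -0.1 0.03 [-0.231 -0.952 -0.886]
seat 0.5 0 0 [-0.159 -0.585 -0.714]
seat 0.5 0 0.025 [-0.159 -0.581 -0.665]
seat 0.5 -0.03 0.03 [-0.186 -0.729 -0.763]
seat 0.5 -0.06 0.03 [-0.216 -0.891 -0.872]
seat 0.5 -0.1 0.03 [-0.265 -1.134 -1.02 ]
seat 0.6 0 0 [-0.181 -0.72  -0.841]
seat 0.6 0 0.025 [-0.181 -0.714 -0.791]
seat 0.6 -0.03 0.03 [-0.211 -0.878 -0.892]
seat 0.6 -0.06 0.03 [-0.246 -1.061 -1.006]
seat 0.6 -0.1 0.03 [-0.303 -1.349 -1.168]
seat 0.7 0 0 [-0.205 -0.863 -0.971]
seat 0.7 0 0.025 [-0.205 -0.854 -0.92 ]
seat 0.7 -0.03 0.03 [-0.238 -1.04  -1.027]
seat 0.7 -0.06 0.03 [-0.278 -1.259 -1.154]
seat 0.7 -0.1 0.03 [-0.345 -1.635 -1.351]
```

The pail is still level on the wood (rim diameter 90–93 mm at z = 59 mm). It slid ~25 mm to about (0.499,-0.266), with the handle at ~1.05 rad. The fitted model says a lean of 0.35 is reachable here and 0.55 at the seat. I'll finish the swing with less lean.

Run:
```python
from plan import *
from kin import *
psi=-.30;h=np.array([np.cos(psi),np.sin(psi),0]);u=np.array([0,0,1.])
piv=np.array([.499,-.2675,.0485]); s=robot.sense()
bar=s["tool_pos"]-OFF*s["eef_rot"][:,2]
th0=np.arctan2(bar[2]-piv[2],(bar-piv)@h);print(th0,np.linalg.norm(bar-piv))
w=[(bar,Rt(psi,.6),.5,2)]
for k in range(1,7):
    th=th0+(1.55-th0)*k/6; L=.6-.25*k/6
    b=piv+.085*(np.cos(th)*h+np.sin(th)*u); R=Rt(psi,L);w.append((b,R,.5,1)); print(ik(b+OFF*R[:,2],R))
plan(w)
```

```text
1.0752522727050102 0.0867662077180977
[-0.83755898 -0.59263532 -0.81474624]
[-0.83226102 -0.57303683 -0.78378013]
[-0.82697176 -0.55269724 -0.75386205]
[-0.82166972 -0.53166605 -0.72504804]
[-0.81633472 -0.50996355 -0.69736606]
[-0.81094817 -0.48758339 -0.67081643]
0.5 -0.03 -0.28 -0.03 0.099 -0.01 -0.004; 0.5 -0.03 -0.29 0 0.099 -0.011 -0.005; 0.5 0.59 -0.59 -0.51 0.041 0 0; 0.5 0 -0.52 -0.55 0.042 0 0; 0.5 0 -0.58 -0.49 0.042 0 0
0.5 0 -0.64 -0.43 0.041 0 0; 0.5 0 -0.69 -0.37 0.042 0 0; 0.5 0 -0.72 -0.29 0.042 0 0; 0.5 0 0 0 0 0 0; 0.5 0 0 0 0 0 0
end [ 0.5102 -0.271   0.1062]
```

Call:
{"method": "step_arm", "body": {
  "motion": "0.5 0 -0.28 0 0.099 -0.01 -0.004; 0.5 0 -0.28 0 0.099 -0.01 -0.004; 0.5 0 -0.59 -0.5 0.041 0 0; 0.5 0 -0.52 -0.55 0.042 0 0; 0.5 0 -0.58 -0.49 0.042 0 0"
}}

```text
time_s: 10.18
tool_pos: [0.5309, -0.2827, 0.1054]
eef_rot: [[0.295, 0.851, 0.434], [0.955, -0.262, -0.135], [-0.001, 0.454, -0.891]]
contact_force: [-0.6, -0.4, -3.6]
opening: 0.101
```

Call:
{"method": "step_arm", "body": {
  "motion": "0.5 0 -0.64 -0.43 0.041 0 0; 0.5 0 -0.69 -0.37 0.042 0 0; 0.5 0 -0.72 -0.29 0.042 0 0; 0.5 0 0 0 0 0 0; 0.5 0 0 0 0 0 0"
}}

```text
time_s: 10.8
tool_pos: [0.5089, -0.2757, 0.1059]
eef_rot: [[0.295, 0.898, 0.327], [0.955, -0.277, -0.101], [0.0, 0.342, -0.94]]
contact_force: [0.2, 0.3, -4.5]
opening: 0.1
```

```bash
python3 look.py a3 side wrist top; python3 -c "
import cv2,numpy as np
i=cv2.imread('pics/side_a3.png')[160:280,340:460]
j=cv2.imread('pics/wrist_a3.png')
cv2.imwrite('pics/a3z.png',np.hstack([cv2.resize(i,(300,300),interpolation=2),cv2.resize(j,(480,300))]))"
```

```text
10.8 [ 0.5089 -0.2757  0.1059] [ 0.22  0.34 -4.53] 0.10003741096246226 [-0.82 -0.42 -0.62  1.07  0.17  1.08]
```

View pics/a3z.png

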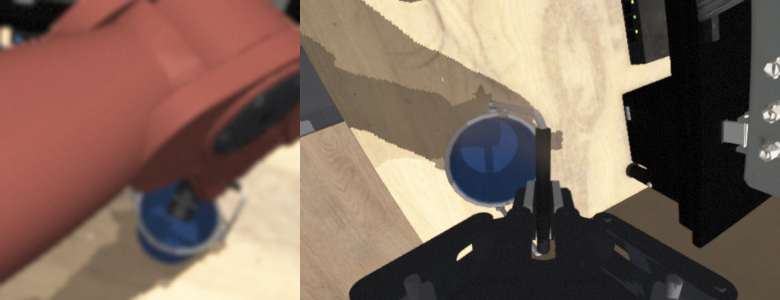

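View pics/wrist_a3.png

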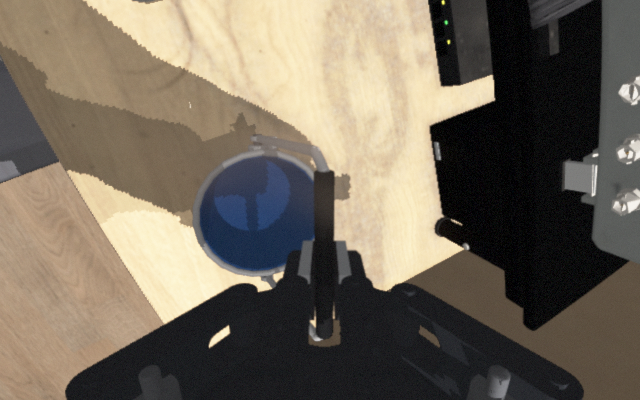

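```bash
cat > rim.py <<'E'
from plan import *
from h import *
import sys
np.set_printoptions(precision=4,suppress=True)
s=robot.sense();w=robot.calibration("wrist");R=s["eef_rot"];bar=s["tool_pos"]-OFF*R[:,2]
im=robot.read_camera("wrist")
hsv=cv2.cvtColor(im,cv2.COLOR_RGB2HSV)
m=cv2.inRange(hsv,(105,110,20),(125,255,255))
n,l,st,ce=cv2.connectedComponentsWithStats(m);k=1+np.argmax(st[1:,4]);print(st[k],ce[k])
ys,xs=np.where(l==k)
# left/top boundary points: for each row leftmost, each column topmost ; hull
hull=cv2.convexHull(np.stack([xs,ys],1).astype(np.int32))[:,0]
print(bar, s["contact_force"])
for z in (.055,.06,.065,.07):
    P=np.array([plane(w,tuple(map(float,q)),z)[:2] for q in hull])
    A=np.c_[2*P,np.ones(len(P))];c=np.linalg.lstsq(A,(P**2).sum(1),rcond=None)[0];r=np.sqrt(c[2]+c[:2]@c[:2])
    res=np.abs(np.linalg.norm(P-c[:2],axis=1)-r)
    print(z,c[:2],"r",r,"res",res.mean(),"bar-c",((bar[:2]-c[:2])@R[:2,1]/np.linalg.norm(R[:2,1]),(bar[:2]-c[:2])@R[:2,0]))
E
python3 rim.py
```

```text
[ 201  172  114   98 6900] [255.507  227.2825]
[ 0.4994 -0.2729  0.1333] [ 0.8693  0.5564 -4.1847]
0.055 [ 0.4808 -0.2696] r 0.040102944186089784 res 0.0015175909416281549 bar-c (np.float64(0.01873374232308414), np.float64(0.0023358273216320625))
0.06 [ 0.4807 -0.2676] r 0.039125139687538946 res 0.001480588490068433 bar-c (np.float64(0.019384492777214102), np.float64(0.0004486180825139484))
0.065 [ 0.4806 -0.2656] r 0.03814733518897873 res 0.0014435860385066436 bar-c (np.float64(0.02003524323134578), np.float64(-0.0014385911566039238))
0.07 [ 0.4806 -0.2636] r 0.03716953069042782 res 0.0014065835869469738 bar-c (np.float64(0.02068599368547623), np.float64(-0.003325800395721364))
```

Call:
{"method": "step_arm", "body": {
  "motion": "0.5 0 -0.4 -0.07 0 0 0; 0.5 0 -0.4 -0.07 0 0 0; 0.5 0 -0.4 -0.07 0 0 0; 0.5 0 0 0 0 0 0; 0.5 0 0 0 0 0 0"
}}

```text
time_s: 11.62
tool_pos: [0.4976, -0.2725, 0.1042]
eef_rot: [[0.295, 0.898, 0.327], [0.955, -0.277, -0.101], [-0.0, 0.342, -0.94]]
contact_force: [0.2, -0.2, -4.9]
opening: 0.104
```

```bash
python3 rim.py; python3 look.py a4 wrist
```

```text
[ 200  167  115  104 7136] [255.3512 226.6365]
[ 0.4881 -0.2696  0.1315] [ 0.1973 -0.1798 -4.8872]
0.055 [ 0.469 -0.265] r 0.040142490325363836 res 0.0013680681876052456 bar-c (np.float64(0.019604581916408875), np.float64(0.0012911708512267413))
0.06 [ 0.4689 -0.263 ] r 0.03915488357371701 res 0.0013344102513925843 bar-c (np.float64(0.020240876627895622), np.float64(-0.000587372382679913))
0.065 [ 0.4689 -0.2611] r 0.03816727682206939 res 0.0013007523151799508 bar-c (np.float64(0.020877171339382047), np.float64(-0.002465915616586438))
0.07 [ 0.4688 -0.2591] r 0.03717967007041941 res 0.0012670943789666964 bar-c (np.float64(0.021513466050870587), np.float64(-0.004344458850493817))
11.675 [ 0.4976 -0.2725  0.1042] [-1.27 -0.19 -3.78] 0.10037446917423483 [-0.84 -0.46 -0.65  1.08  0.18  1.06]
```

View pics/wrist_a4.png

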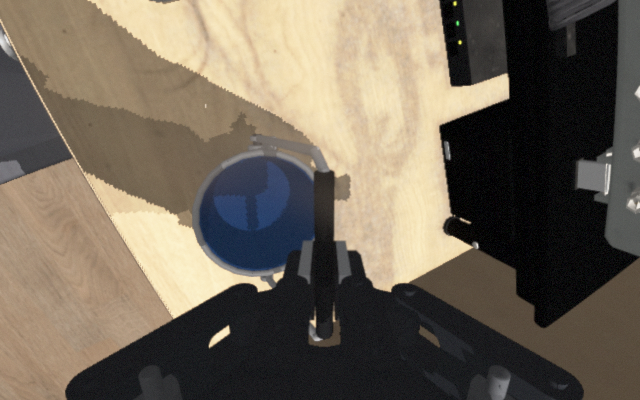

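The pail moved with the bar and the force reads about its full weight, so it is hanging just off the wood. I'll lower it until the weight comes off.

Call:
{"method": "step_arm", "body": {
  "motion": "0.5 0 -0.07 0.19 0 0 0; 0.5 0 0 0 0 0 0; 0.5 0 -0.07 0.19 0 0 0; 0.5 0 0 0 0 0 0; 0.5 0 0 0 0 0 0"
}}

```text
time_s: 12.35
tool_pos: [0.4993, -0.2734, 0.1028]
eef_rot: [[0.294, 0.896, 0.331], [0.956, -0.276, -0.103], [-0.001, 0.347, -0.938]]
contact_force: [3.3, 1.9, 9.0]
opening: 0.1
```

Call:
{"method": "step_arm", "body": {
  "motion": "0.5 0 -0.07 0.19 0 0 0; 0.5 0 0 0 0 0 0; 0.5 0 -0.07 0.19 0 0 0; 0.5 0 0 0 0 0 0; 0.5 0 0 0 0 0 0"
}}

```text
time_s: 12.98
tool_pos: [0.5016, -0.2747, 0.102]
eef_rot: [[0.294, 0.895, 0.336], [0.956, -0.274, -0.106], [-0.003, 0.353, -0.936]]
contact_force: [7.1, 3.2, 19.2]
opening: 0.101
```

```bash
python3 rim.py
```

```text
[ 190  171  124  101 7658] [248.5868 228.0955]
[ 0.4918 -0.2716  0.1291] [ 7.0642  3.1546 19.1845]
0.055 [ 0.4699 -0.264 ] r 0.04149197778891672 res 0.0013217020138925086 bar-c (np.float64(0.023168998029821485), np.float64(-0.0008779331046263276))
0.06 [ 0.4699 -0.262 ] r 0.04045551815381706 res 0.0012886862151756482 bar-c (np.float64(0.023758756165000693), np.float64(-0.0027403237320125064))
0.065 [ 0.4699 -0.2601] r 0.03941905851871003 res 0.0012556704164591794 bar-c (np.float64(0.02434851430017975), np.float64(-0.004602714359399141))
0.07 [ 0.4699 -0.2581] r 0.038382598883609495 res 0.0012226546177422496 bar-c (np.float64(0.024938272435357685), np.float64(-0.006465104986785711))
```

The weight transferred straight away, so the pail was within ~1 mm of the wood and is standing with the handle at ~1.3–1.4 rad. I'll unload to near zero force, hold, then plan the carry.

Call:
{"method": "step_arm", "body": {
  "motion": "0.5 0 0.07 -0.19 0 0 0; 0.5 0 0.07 -0.19 0 0 0; 0.5 0 0 0 0 0 0; 0.5 0 0 0 0 0 0; 0.5 0 0 0 0 0 0",
  "force": 30
}}

```text
time_s: 13.65
tool_pos: [0.4994, -0.2735, 0.1027]
eef_rot: [[0.295, 0.896, 0.331], [0.956, -0.276, -0.103], [-0.001, 0.347, -0.938]]
contact_force: [4.2, 1.4, 8.5]
opening: 0.095
```

```bash
python3 rim.py
cat > carry.py <<'E'
from plan import *
from kin import *
seat=np.array([.585,.0865,.169]);psi=.197;hs=np.array([np.cos(psi),np.sin(psi),0]);u=np.array([0,0,1.])
E
python3 - <<'E'
from carry import *
s=robot.sense();R0=s["eef_rot"];b0=s["tool_pos"]-OFF*R0[:,2];L0=np.arccos(-R0[2,2]);y0=np.arctan2(R0[1,2],R0[0,2]);print(b0,L0,y0)
top=b0+[.0,0,.075]; pre=seat-.075*hs+[0,0,.035]
w=[]
for k in range(1,6):
    t=k/5;t=t*t*(3-2*t);w.append((b0+t*(top-b0),Rt(y0,L0+t*(.33-L0)),.5,1))
N=15
for k in range(1,N+1):
    t=k/N;t=t*t*(3-2*t);b=top+t*(pre-top);R=Rt(y0+t*(psi-y0),.33-.03*t);w.append((b,R,.5,1))
for b,R,_,_ in w[::3]: print(ik(b+OFF*R[:,2],R).round(2),b.round(3))
print(pre); plan(w)
E
```

```text
[ 195  172  120   99 7422] [252.2617 227.4585]
[ 0.4897 -0.2705  0.1299] [4.1841 1.3762 8.5346]
0.055 [ 0.4693 -0.2648] r 0.04038284560784936 res 0.0014468642980358442 bar-c (np.float64(0.021207141299996422), np.float64(0.0005740774830275703))
0.06 [ 0.4693 -0.2628] r 0.03938018412316729 res 0.001410940254463242 bar-c (np.float64(0.021824035620103786), np.float64(-0.0013084096909099343))
0.065 [ 0.4692 -0.2608] r 0.03837752263849047 res 0.0013750162108909108 bar-c (np.float64(0.022440929940209558), np.float64(-0.003190896864847929))
0.07 [ 0.4692 -0.2588] r 0.03737486115380671 res 0.00133909216731825 bar-c (np.float64(0.02305782426031677), np.float64(-0.005073384038785132))
[ 0.48977442 -0.27045637  0.12995133] 0.3543904180271875 -0.30236286736093093
[-0.83 -0.53 -0.7 ] [ 0.49  -0.27   0.138]
[-0.83 -0.5  -0.56] [ 0.49  -0.27   0.197]
[-0.8  -0.52 -0.56] [ 0.491 -0.254  0.205]
[-0.69 -0.63 -0.64] [ 0.495 -0.182  0.205]
[-0.5  -0.72 -0.7 ] [ 0.502 -0.082  0.204]
[-0.31 -0.71 -0.7 ] [0.508 0.012 0.204]
[-0.19 -0.67 -0.67] [0.511 0.067 0.204]
[0.51145064 0.07182038 0.204     ]
0.5 0 0.26 -0.73 0.003 0 0.004; 0.5 0 0.63 -1.75 0.006 0 0; 0.5 0 0.73 -2.09 0.007 0 0; 0.5 0 0.6 -1.75 0.006 0 0; 0.5 0 0.24 -0.74 0.002 0 0
0.5 0.43 -0.1 -0.03 0.001 0.002 -0.006; 0.5 1.21 -0.27 -0.09 0.001 0.006 -0.017; 0.5 1.89 -0.39 -0.13 0.002 0.009 -0.026; 0.5 2.43 -0.44 -0.13 0.002 0.011 -0.034; 0.5 2.89 -0.42 -0.14 0.002 0.013 -0.04
0.5 3.2 -0.35 -0.1 0.003 0.015 -0.044; 0.5 3.4 -0.21 -0.06 0.003 0.015 -0.046; 0.5 3.47 -0.06 -0.01 0.003 0.016 -0.048; 0.5 3.4 0.1 0.05 0.003 0.015 -0.046; 0.5 3.21 0.24 0.09 0.003 0.014 -0.045
0.5 2.89 0.35 0.12 0.002 0.013 -0.039; 0.5 2.44 0.39 0.14 0.002 0.01 -0.034; 0.5 1.89 0.37 0.12 0.002 0.008 -0.027; 0.5 1.21 0.27 0.09 0.001 0.006 -0.017; 0.5 0.43 0.1 0.03 0 0.002 -0.006
end [0.5198 0.0735 0.1763]
```

Call:
{"method": "step_arm", "body": {
  "motion": "0.5 0 0.04 -0.1 0 0 0; 0.5 0 0.04 -0.1 0 0 0; 0.5 0 0 0 0 0 0; 0.5 0 0 0 0 0 0; 0.5 0 0 0 0 0 0"
}}

```text
time_s: 14.32
tool_pos: [0.4982, -0.2728, 0.103]
eef_rot: [[0.295, 0.897, 0.328], [0.955, -0.277, -0.102], [-0.0, 0.344, -0.939]]
contact_force: [4.1, 1.3, 6.3]
opening: 0.096
```

Call:
{"method": "step_arm", "body": {
  "motion": "0.5 0 0.26 -0.73 0.003 0 0.004; 0.5 0 0.63 -1.75 0.006 0 0; 0.5 0 0.73 -2 0.006 0 0; 0.5 0 0.6 -1.75 0.006 0 0; 0.5 0 0.24 -0.74 0.002 0 0"
}}

```text
time_s: 14.95
tool_pos: [0.4969, -0.2724, 0.176]
eef_rot: [[0.299, 0.904, 0.304], [0.954, -0.284, -0.094], [0.002, 0.319, -0.948]]
contact_force: [0.7, -0.3, -4.6]
opening: 0.094
```

```bash
python3 rim.py; python3 look.py c1 wrist side
```

```text
[ 196  176  119   96 7013] [252.764  229.2494]
[ 0.4881 -0.2696  0.2035] [ 0.6802 -0.2786 -4.5793]
0.055 [ 0.4634 -0.2922] r 0.05459163889169334 res 0.002158051422837645 bar-c (np.float64(0.01671799943091951), np.float64(0.028927103818803705))
0.06 [ 0.4636 -0.2903] r 0.05360445355846768 res 0.0021190271920907273 bar-c (np.float64(0.017180600543458536), np.float64(0.02705070702619338))
0.065 [ 0.4637 -0.2884] r 0.052617268225246566 res 0.0020800029613436983 bar-c (np.float64(0.01764320165599514), np.float64(0.025174310233582586))
0.07 [ 0.4638 -0.2864] r 0.051630082892021124 res 0.002040978730596802 bar-c (np.float64(0.018105802768533547), np.float64(0.02329791344097236))
15.0 [ 0.4972 -0.2726  0.1767] [ 0.2   0.5  -3.32] 0.09481540376732717 [-0.83 -0.44 -0.49  1.23  0.16  1.07]
```

View pics/wrist_c1.png

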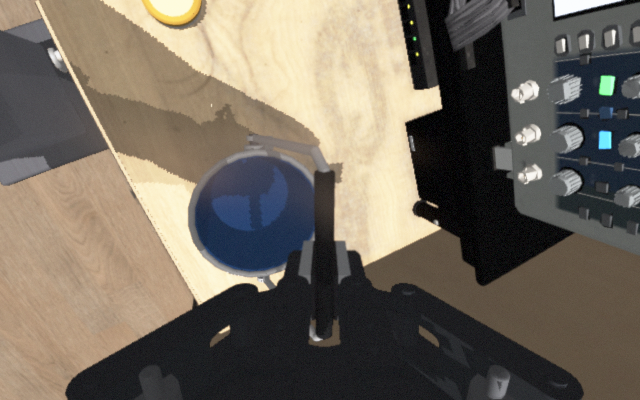

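View pics/side_c1.png

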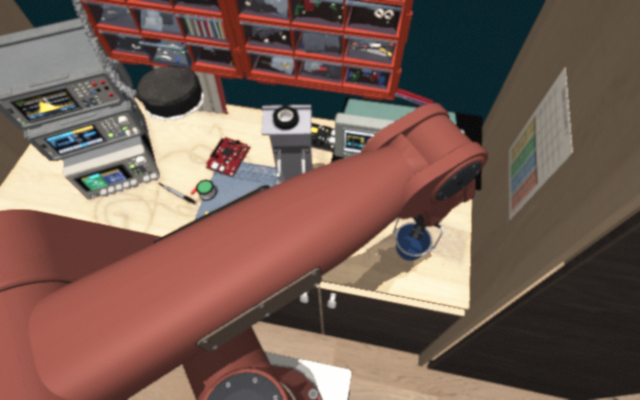

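The pail is lifted and hangs level, with the handle ~15–20 mm off vertical at the bar (about 1.35 rad). Now I'll carry it.

Call:
{"method": "step_arm", "body": {
  "motion": "0.5 0.4 -0.1 0 0 0.002 -0.006; 0.5 1.2 -0.27 -0.09 0.001 0.006 -0.017; 0.5 1.9 -0.39 -0.13 0.002 0.009 -0.026; 0.5 2.4 -0.44 -0.13 0.002 0.011 -0.034; 0.5 2.9 -0.42 -0.14 0.002 0.013 -0.04"
}}

```text
time_s: 15.72
tool_pos: [0.5033, -0.181, 0.1758]
eef_rot: [[0.17, 0.936, 0.31], [0.985, -0.162, -0.052], [0.001, 0.314, -0.949]]
contact_force: [0.4, -0.6, -3.5]
opening: 0.096
```

Call:
{"method": "step_arm", "body": {
  "motion": "0.5 3.2 -0.35 -0.1 0.003 0.015 -0.044; 0.5 3.4 -0.21 -0.06 0.003 0.015 -0.046; 0.5 3.5 -0.06 -0.01 0.003 0.016 -0.048; 0.5 3.4 0.1 0.05 0.003 0.015 -0.046; 0.5 3.2 0.24 0.09 0.003 0.014 -0.045"
}}

```text
time_s: 16.35
tool_pos: [0.5132, -0.0133, 0.1757]
eef_rot: [[-0.071, 0.951, 0.3], [0.997, 0.067, 0.024], [0.002, 0.301, -0.954]]
contact_force: [0.4, -0.5, -3.8]
opening: 0.093
```

Call:
{"method": "step_arm", "body": {
  "motion": "0.5 2.9 0.35 0.12 0.002 0.013 -0.039; 0.5 2.4 0.39 0.14 0.002 0.01 -0.034; 0.5 1.9 0.37 0.12 0.002 0.008 -0.027; 0.5 1.2 0.27 0.09 0.001 0.006 -0.017; 0.5 0.4 0.1 0 0 0.002 -0.006"
}}

```text
time_s: 16.98
tool_pos: [0.5186, 0.0744, 0.1756]
eef_rot: [[-0.197, 0.937, 0.287], [0.98, 0.187, 0.061], [0.003, 0.294, -0.956]]
contact_force: [1.3, -0.7, -4.5]
opening: 0.098
```

```bash
python3 look.py d1 wrist side top
```

```text
16.975 [0.5186 0.0744 0.1756] [ 1.33 -0.7  -4.5 ] 0.0977502007068009 [-0.18 -0.56 -0.58  1.28  0.11  1.21]
```

View pics/wrist_d1.png

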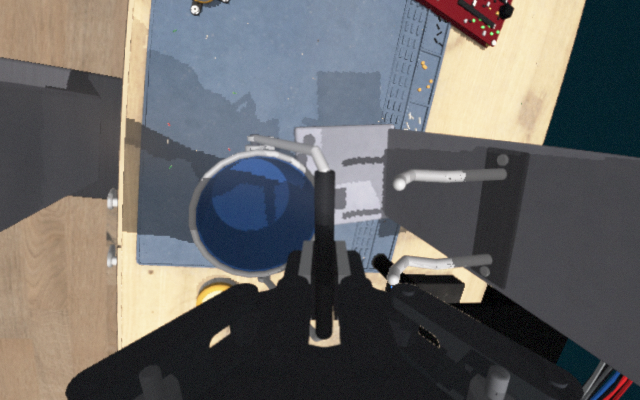

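View pics/side_d1.png

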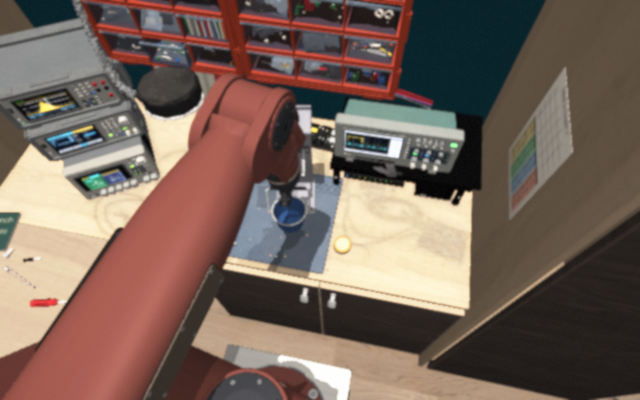

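View pics/top_d1.png

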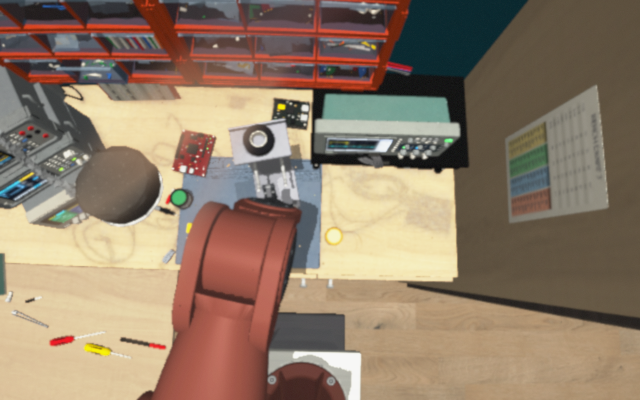

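The wrist view shows the two prong tips at (400,184) and (394,275), with the bar roughly square to the prongs. I'll refine the seat with this view.

```bash
python3 -c "
import cv2
i=cv2.imread('pics/wrist_d1.png')[140:310,300:520];cv2.imwrite('pics/wd1z.png',cv2.resize(i,None,fx=3.5,fy=3.5))"
python3 - <<'E'
from carry import *
from h import *
np.set_printoptions(precision=4,suppress=True)
s=robot.sense();w=robot.calibration("wrist");R=s["eef_rot"];bar=s["tool_pos"]-OFF*R[:,2]
print("bar",bar,"tool x yaw",np.arctan2(R[1,0],R[0,0])-np.pi/2)
a=plane(w,(400,184),.178);b=plane(w,(394,276),.178)
a2,_=tri([(w,(400,184)),(C["top"],((193.5)/5-.5+220,(403.5)/5-.5+110)),(C["side"],(108.5/4.7-.5+255,378.5/4.7-.5+95))]);print("triL",a2,_)
d=a-b;print(a,b,np.linalg.norm(d),"yaw",np.arctan2(-d[0],d[1]),"mid",(a+b)/2,"seat",(a+b)/2+.022*hs)
print("endbar left @bar height",plane(w,(323.5,172),bar[2]), "pred end",bar+.046*R[:,0])
E
```

```text
bar [0.5104 0.0715 0.2033] tool x yaw 0.19615623666421644
triL [0.5561 0.1145 0.183 ] [np.float64(0.0013722459312177529), np.float64(0.00023494565064639084), np.float64(0.0011823934508326701)]
[0.561 0.114 0.178] [0.5744 0.0512 0.178 ] 0.06423039033300065 yaw 0.21131765231456312 mid [0.5677 0.0826 0.178 ] seat [0.5893 0.0869 0.178 ]
endbar left @bar height [0.5022 0.1182 0.2033] pred end [0.5015 0.1166 0.2035]
```

View pics/wd1z.png

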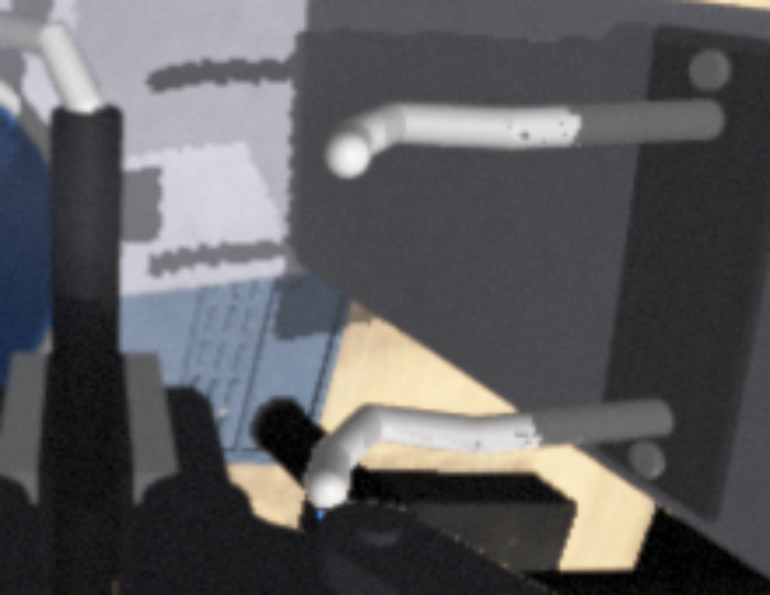

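```bash
sed -i 's/\[.585,.0865,.169\]/[.586,.0866,.169]/' carry.py
python3 - <<'E'
from carry import *
s=robot.sense();R0=s["eef_rot"];b0=s["tool_pos"]-OFF*R0[:,2]
w=[];e=seat+[0,0,.03]
for k in range(1,11):
    t=k/10;w.append((b0+t*(e-b0),Rt(psi,.3+t*.25),.5,1))
for k in range(1,6): w.append((e-[0,0,.022*k/5],Rt(psi,.55),.5,1))
for b,R,_,_ in w[::3]: print(ik(b+OFF*R[:,2],R).round(2),b.round(3))
plan(w)
E
```

```text
[-0.18 -0.67 -0.67] [0.518 0.073 0.203]
[-0.18 -0.66 -0.69] [0.541 0.078 0.202]
[-0.17 -0.65 -0.7 ] [0.563 0.082 0.2  ]
[-0.17 -0.64 -0.71] [0.586 0.087 0.199]
[-0.17 -0.64 -0.74] [0.586 0.087 0.186]
0.5 -0.01 0.8 0.27 -0.027 -0.003 -0.002; 0.5 0 0.79 0.28 -0.025 0 0; 0.5 0 0.78 0.31 -0.025 0 0; 0.5 0 0.78 0.32 -0.025 0 0; 0.5 0 0.76 0.34 -0.025 0 0
0.5 0 0.76 0.35 -0.025 0 0; 0.5 0 0.74 0.38 -0.025 0 0; 0.5 0 0.74 0.39 -0.025 0 0; 0.5 0 0.73 0.4 -0.025 0 0; 0.5 0 0.72 0.43 -0.025 0 0
0.5 0 -0.23 0.37 0 0 0; 0.5 0 -0.23 0.38 0 0 0; 0.5 0 -0.23 0.37 0 0 0; 0.5 0 -0.23 0.38 0 0 0; 0.5 0 -0.23 0.37 0 0 0
end [0.6009 0.0895 0.1523]
```

Call:
{"method": "step_arm", "body": {
  "motion": "0.5 0 0.8 0.27 -0.027 -0.003 0; 0.5 0 0.79 0.28 -0.025 0 0; 0.5 0 0.78 0.31 -0.025 0 0; 0.5 0 0.78 0.32 -0.025 0 0; 0.5 0 0.76 0.34 -0.025 0 0"
}}

```text
time_s: 17.75
tool_pos: [0.5605, 0.0815, 0.1746]
eef_rot: [[-0.194, 0.893, 0.406], [0.981, 0.176, 0.081], [0.0, 0.414, -0.91]]
contact_force: [-0.8, 1.2, -4.3]
opening: 0.092
```

Call:
{"method": "step_arm", "body": {
  "motion": "0.5 0 0.76 0.35 -0.025 0 0; 0.5 0 0.74 0.38 -0.025 0 0; 0.5 0 0.74 0.39 -0.025 0 0; 0.5 0 0.73 0.4 -0.025 0 0; 0.5 0 0.72 0.43 -0.025 0 0"
}}

```text
time_s: 18.38
tool_pos: [0.6015, 0.0897, 0.1742]
eef_rot: [[-0.194, 0.835, 0.514], [0.981, 0.165, 0.102], [0.0, 0.524, -0.852]]
contact_force: [-0.7, 0.1, -4.6]
opening: 0.098
```

```bash
python3 look.py e1 wrist side
```

```text
18.375 [0.6015 0.0897 0.1742] [-0.7   0.07 -4.6 ] 0.09771288128546843 [-0.17 -0.64 -0.72  0.98  0.19  1.26]
```

View pics/wrist_e1.png

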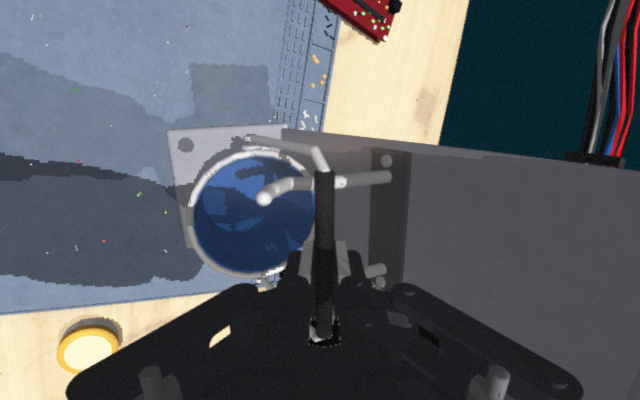

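View pics/side_e1.png

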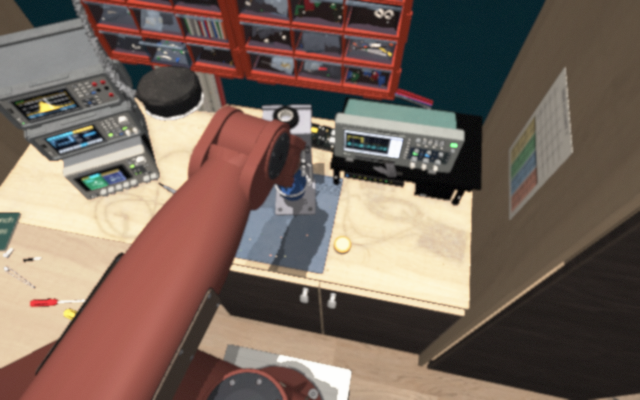

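The bar is over the prongs, crossing the left prong at ~(323,185) with its tip at (265,198), and the tape roll is in place. I'll recheck the tip from here.

```bash
python3 - <<'E'
from carry import *
from h import *
np.set_printoptions(precision=4,suppress=True)
s=robot.sense();w=robot.calibration("wrist");R=s["eef_rot"];bar=s["tool_pos"]-OFF*R[:,2]
ys=np.array([-np.sin(psi),np.cos(psi),0])
for z in (.173,.178,.183):
    a=plane(w,(264.5,198),z);print(z,a,"seat est",a-.033*ys+.022*hs)
print(bar,seat,(bar-seat)@hs,(bar-seat)@ys,bar[2]-seat[2])
E
python3 -c "
import cv2
i=cv2.imread('pics/wrist_e1.png')[120:310,180:420];cv2.imwrite('pics/we1z.png',cv2.resize(i,None,fx=3.2,fy=3.2))"
```

```text
0.173 [0.5615 0.1141 0.173 ] seat est [0.5896 0.086  0.173 ]
0.178 [0.5595 0.1152 0.178 ] seat est [0.5875 0.0872 0.178 ]
0.183 [0.5574 0.1164 0.183 ] seat est [0.5854 0.0883 0.183 ]
[0.5863 0.0868 0.1985] [0.586  0.0866 0.169 ] 0.0002919534361982413 0.00010829545310296382 0.029503326320229895
```

View pics/we1z.png

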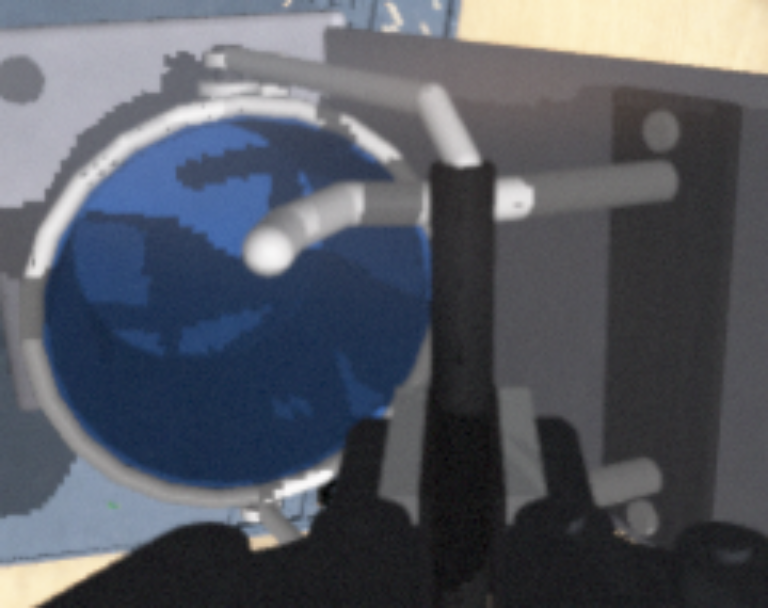

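Call:
{"method": "step_arm", "body": {
  "motion": "0.5 0 -0.23 0.37 0 0 0; 0.5 0 -0.23 0.37 0 0 0; 0.5 0 -0.23 0.37 0 0 0; 0.5 0 -0.23 0.37 0 0 0; 0.5 0 -0.23 0.37 0 0 0"
}}

```text
time_s: 19.1
tool_pos: [0.6008, 0.0896, 0.1521]
eef_rot: [[-0.194, 0.836, 0.513], [0.981, 0.165, 0.102], [0.0, 0.523, -0.852]]
contact_force: [-0.2, 0.6, -4.0]
opening: 0.094
```

Call:
{"method": "step_arm", "body": {
  "motion": "0.5 0 -0.1 0.17 0 0 0; 0.5 0 0 0 0 0 0; 0.5 0 -0.1 0.17 0 0 0; 0.5 0 0 0 0 0 0; 0.5 0 0 0 0 0 0"
}}

```text
time_s: 19.73
tool_pos: [0.601, 0.0896, 0.1487]
eef_rot: [[-0.194, 0.836, 0.513], [0.981, 0.165, 0.102], [0.0, 0.523, -0.852]]
contact_force: [-0.2, 0.6, -4.0]
opening: 0.097
```

Call:
{"method": "step_arm", "body": {
  "motion": "0.5 0 -0.1 0.17 0 0 0; 0.5 0 0 0 0 0 0; 0.5 0 -0.1 0.17 0 0 0; 0.5 0 0 0 0 0 0; 0.5 0 0 0 0 0 0"
}}

```text
time_s: 20.35
tool_pos: [0.6012, 0.0896, 0.1448]
eef_rot: [[-0.194, 0.836, 0.513], [0.981, 0.165, 0.102], [0.0, 0.523, -0.852]]
contact_force: [0.5, 0.1, -3.9]
opening: 0.091
```

Call:
{"method": "step_arm", "body": {
  "motion": "0.5 0 -0.05 0.09 0 0 0; 0.5 0 0 0 0 0 0; 0.5 0 -0.05 0.09 0 0 0; 0.5 0 0 0 0 0 0; 0.5 0 0 0 0 0 0"
}}

```text
time_s: 20.98
tool_pos: [0.6018, 0.0896, 0.1437]
eef_rot: [[-0.194, 0.835, 0.515], [0.981, 0.165, 0.102], [-0.0, 0.525, -0.851]]
contact_force: [3.3, 1.2, 4.3]
opening: 0.09
```

```bash
python3 look.py f1 wrist; python3 -c "
import cv2
i=cv2.imread('pics/wrist_f1.png')[120:310,180:420];cv2.imwrite('pics/wf1z.png',cv2.resize(i,None,fx=3.2,fy=3.2))"
```

```text
20.975 [0.6018 0.0896 0.1437] [3.33 1.17 4.28] 0.09049210493609772 [-0.17 -0.64 -0.77  0.92  0.19  1.26]
```

View pics/wf1z.png

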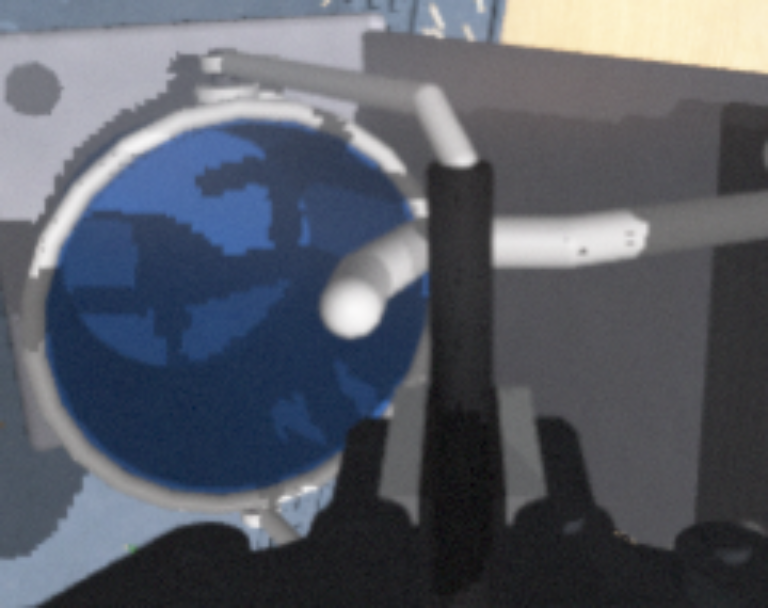

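Contact: Fz went from -4 to +4 N with the estimated bar height at 0.168 (seat 0.169), so the bar is seated and slightly against the front slope. I'll nudge it 1.5 mm rearward, then open gently.

Call:
{"method": "step_arm", "body": {
  "motion": "0.5 0 0.1 0.1 0 0 0; 0.5 0 0 0 0 0 0; 0.5 0 0 0 0 0 0; 0.5 0 0 0 0 0 0; 0.5 0 0 0 0 0 0"
}}

```text
time_s: 21.65
tool_pos: [0.6024, 0.0897, 0.1433]
eef_rot: [[-0.194, 0.836, 0.513], [0.981, 0.165, 0.101], [-0.0, 0.523, -0.852]]
contact_force: [-11.0, -1.9, 12.5]
opening: 0.091
```

Call:
{"method": "step_arm", "body": {
  "motion": "1 0 0 0 0 0 0; 1.2 0 0 0 0 0 0; 1.5 0 0 0 0 0 0; 2 0 0 0 0 0 0; 2.6 0 0 0 0 0 0"
}}

```text
time_s: 22.28
tool_pos: [0.6023, 0.0899, 0.1419]
eef_rot: [[-0.194, 0.836, 0.512], [0.981, 0.165, 0.102], [0.0, 0.522, -0.853]]
contact_force: [0.5, -0.4, -0.3]
opening: 0.304
```

Call:
{"method": "step_arm", "body": {
  "motion": "3 0 0 0 0 0 0; 3 0 0 0 0 0 0; 3 0 0 0 0 0 0; 3 0 0 0 0 0 0; 3 0 0 0 0 0 0"
}}

```text
time_s: 22.9
tool_pos: [0.6025, 0.0899, 0.1422]
eef_rot: [[-0.194, 0.836, 0.513], [0.981, 0.165, 0.102], [0.0, 0.523, -0.852]]
contact_force: [-0.1, -0.4, 0.1]
opening: 0.351
```

```bash
python3 look.py h1 wrist; python3 -c "
import cv2
i=cv2.imread('pics/wrist_h1.png')[120:370,180:480];cv2.imwrite('pics/wh1z.png',cv2.resize(i,None,fx=2.4,fy=2.4))"
```

```text
22.9 [0.6025 0.0899 0.1422] [-0.1  -0.4   0.15] 0.3508352019037392 [-0.17 -0.64 -0.77  0.92  0.19  1.26]
```

View pics/wh1z.png

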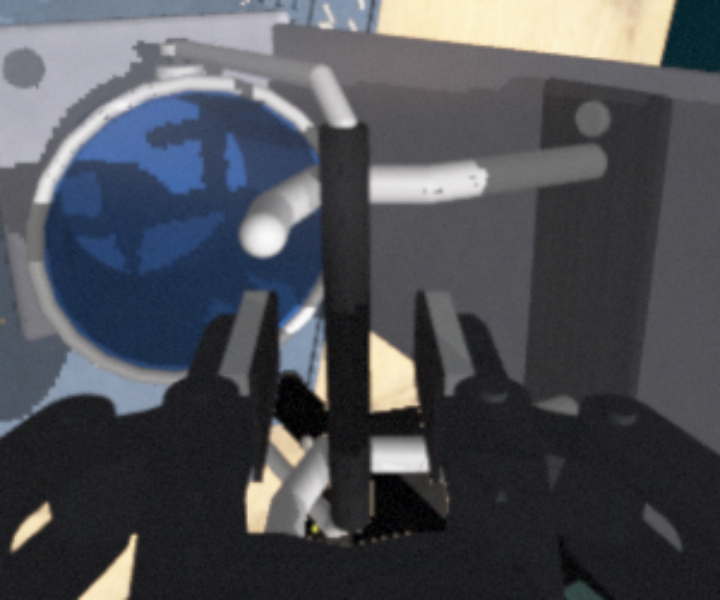

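Released: the force is ~0 and the bar rests across both prongs between the open fingers. I'll retreat along the tool axis.

Call:
{"method": "step_arm", "body": {
  "motion": "3 0 0 -0.5 0 0 0; 3 0 0 -1 0 0 0; 3 0 0 -1 0 0 0; 3 0 0 -1 0 0 0; 3 0 0 -1 0 0 0"
}}

```text
time_s: 23.58
tool_pos: [0.5791, 0.0852, 0.1815]
eef_rot: [[-0.194, 0.836, 0.513], [0.981, 0.165, 0.102], [0.0, 0.523, -0.852]]
contact_force: [0.9, 0.1, 0.0]
opening: 0.355
```

Call:
{"method": "step_arm", "body": {
  "motion": "3 0 0 -1 0 0 0; 3 0 0 -0.5 0.05 0 0; 3 0 -0.5 -0.5 0.08 0 0; 3 0 -1 -0.5 0.08 0 0; 3 0 -1 -0.5 0.08 0 0"
}}

```text
time_s: 24.2
tool_pos: [0.5427, 0.078, 0.1978]
eef_rot: [[-0.194, 0.949, 0.25], [0.981, 0.188, 0.05], [0.0, 0.255, -0.967]]
contact_force: [0.9, -0.2, 0.0]
opening: 0.352
```

```bash
python3 look.py i1 wrist side
python3 - <<'E'
from carry import *
s=robot.sense();R=s["eef_rot"];b=s["tool_pos"]-OFF*R[:,2];ys=np.array([-np.sin(psi),np.cos(psi),0])
print((b-seat)@hs,(b-seat)@ys,b[2]-seat[2],np.arccos(-R[2,2]),ik(s["tool_pos"],R))
E
```

```text
24.2 [0.5427 0.078  0.1978] [ 0.9  -0.23  0.02] 0.3522658820566272 [-0.15 -0.42 -0.43  1.32  0.09  1.24]
-0.05071782487822131 -0.00013026036688201792 0.056849256942561016 0.25909059492889286 [-0.14642672 -0.47640074 -0.47730037]
```

View pics/wrist_i1.png

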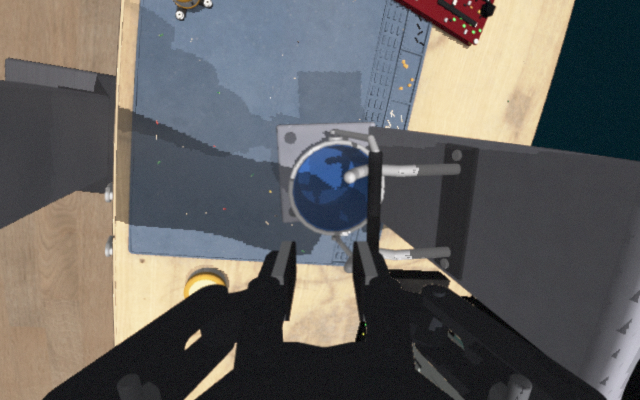

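The pail hangs in the dip with the gripper clear. I'll back off further to the side, then verify with the fixed cameras.

Call:
{"method": "step_arm", "body": {
  "motion": "3 0 -1.5 -0.5 0.08 0 0; 3 0 -1.5 -0.5 0.08 0 0; 3 0 -1.5 -0.5 0.05 0 0; 3 0 -1 -0.5 0 0 0; 3 -2 0 -0.5 0 0 0"
}}

```text
time_s: 24.92
tool_pos: [0.4903, 0.048, 0.2137]
eef_rot: [[-0.196, 0.979, 0.052], [0.981, 0.195, 0.011], [0.0, 0.053, -0.999]]
contact_force: [1.9, -0.5, 0.3]
opening: 0.355
```

Call:
{"method": "step_arm", "body": {
  "motion": "3 -4 0 0 0 0 0; 3 -5 0 0 0 0 0; 3 -5 0 0 0 0 0; 3 -5 0 0 0 0 0; 3 -4 0 0 0 0 0"
}}

```text
time_s: 25.55
tool_pos: [0.5354, -0.1802, 0.2137]
eef_rot: [[-0.193, 0.98, 0.052], [0.981, 0.193, 0.009], [-0.001, 0.053, -0.999]]
contact_force: [-0.5, -0.0, 0.9]
opening: 0.353
```

Call:
{"method": "step_arm", "body": {
  "motion": "3 0 0 0 0 0 0; 3 0 0 0 0 0 0; 3 0 0 0 0 0 0; 3 0 0 0 0 0 0; 3 0 0 0 0 0 0"
}}

```text
time_s: 26.18
tool_pos: [0.5355, -0.1777, 0.2134]
eef_rot: [[-0.195, 0.98, 0.049], [0.981, 0.195, 0.01], [0.0, 0.05, -0.999]]
contact_force: [-0.4, 0.7, 0.3]
opening: 0.35
```

```bash
python3 look.py j1 side top wrist; python3 -c "
import cv2,numpy as np
i=cv2.imread('pics/side_j1.png')[95:220,255:330];j=cv2.imread('pics/top_j1.png')[110:220,220:310]
cv2.imwrite('pics/j1z.png',np.hstack([cv2.resize(i,(330,550),interpolation=2),cv2.resize(j,(450,550),interpolation=2)]))"
```

```text
26.175 [ 0.5355 -0.1777  0.2134] [-0.44  0.72  0.27] 0.3502719253945912 [-0.57 -0.06 -0.07  1.53  0.04  0.8 ]
```

View pics/j1z.png

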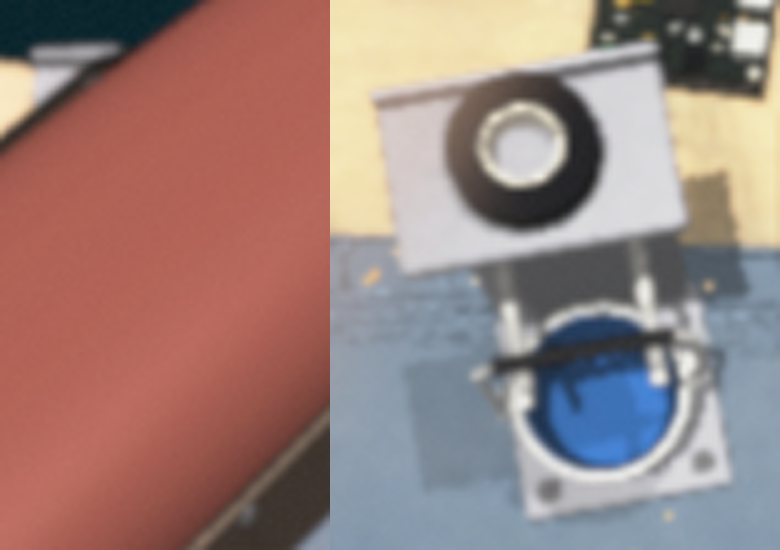

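View pics/side_j1.png

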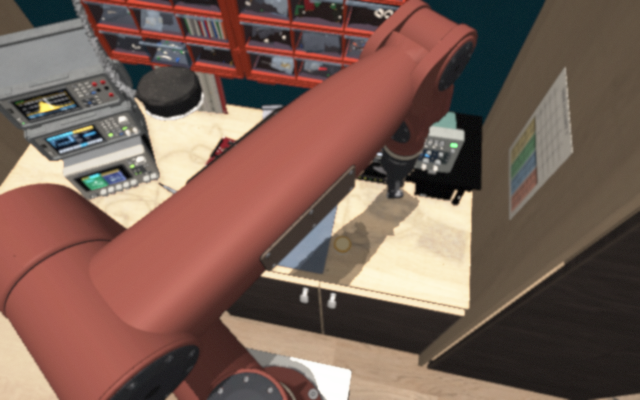

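The top view shows the bar lying across both prongs, the pail below it, and the tape roll unmoved. I'll check the seat numbers and stillness.

Run:
```python
from carry import *
from h import *
np.set_printoptions(precision=4,suppress=True)
ys=np.array([-np.sin(psi),np.cos(psi),0])
a=plane(C["top"],(253-.4,183-.4),.169);b=plane(C["top"],(288.4-.4,177.6-.4),.169);m=(a+b)/2
print(a,b,np.linalg.norm(a-b),"yaw",np.arctan2(-(a-b)[0],(a-b)[1]),"rel seat",(m-seat)@hs,(m-seat)@ys)
i=robot.read_camera("top");j=cv2.imread("pics/top_j1.png")[:,:,::-1];k=cv2.imread("pics/top0.png")[:,:,::-1]
d=np.abs(i.astype(int)-j).max(2)[110:220,220:310];print("motion max",d.max(),d.mean())
for n,(x0,y0,x1,y1) in dict(tape=(230,115,295,160),motor=(205,235,232,265),tin=(322,224,348,250)).items():
    print(n,np.abs(i.astype(int)-k).max(2)[y0:y1,x0:x1].mean())
```

```text
[0.5774 0.1315 0.169 ] [0.5937 0.0453 0.169 ] 0.08764828211690649 yaw 0.18712717578731647 rel seat -8.724898403380973e-05 0.0018495876307023061
motion max 5 1.0254545454545454
tape 3.482051282051282
motor 3.77037037037037
tin 142.9319526627219
```

View pics/top_j1.png

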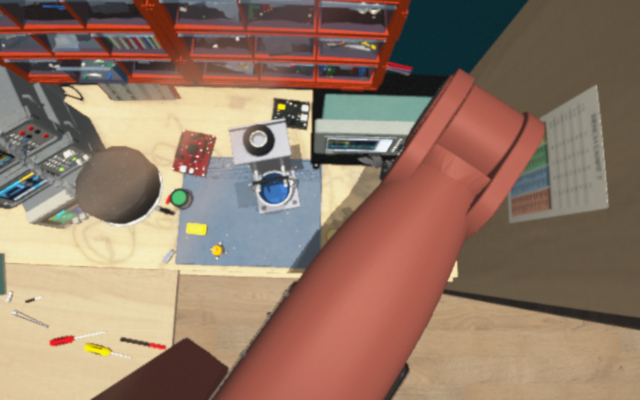

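The grip is within 2 mm of the seat and square, and nothing moves between frames. The tape and motor are unchanged. The tin is hidden in the top view, but the side view shows it at (343,244), as at the start. I'll hand in.

```bash
python3 -c "
from cell import robot
print(robot.finish_job())"
```

```text
the job is handed in; nothing more can be done
None
```

The pail is hanging on the stand by its grip and I handed the job in at about 26 s; the hand-in reports no verdict. I swung the handle up with the pail on the wood, carried it over, lowered the grip into the dip of both prongs, let go and backed off.

**Last checks**
- **Grip position:** in the top view the middle of the bar is within 2 mm of the seat (x about 0, y +2 mm), at an assumed seat height. It lies square to the prongs within about 0.01 rad. Height was not measured separately, but contact came with the bar estimated at 168 mm (seat 169 mm).
- **Stillness:** two top-view frames showed no motion, and the contact force on the tool was near zero.
- **Bystanders:** the tape roll and motor look unchanged. The tin was hidden in the top view, but the side view shows it at its starting pixel.

**What went wrong or disagreed**
- **First grasp missed:** the real grasp point was about 29 mm behind the reported TCP, not the stated 2 mm. I saw this in the pictures, corrected for it and gripped again.
- **Arm hit a joint limit:** during the handle swing the arm reached its joint-2 limit, so the pail slid about 25 mm while staying level. I finished the swing with less lean.
- **Handle angle:** I put the upright handle at about 1.35 rad from pictures in which the gripper partly hid the pail, so that figure is rough. The 1.15 rad threshold should be met.
- **Pail briefly off the wood:** it hung about 1 mm clear for a moment, so I lowered it to stand again before lifting. That pressed down with about 19 N.

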